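# Nest the two matching food tubs and snap their lid on

## Robot

A 6-joint arm with a two-finger parallel gripper is mounted at the origin on a cart in front of the work surface, level with it; the furniture and walls round the work are solid. World frame = base frame: x ahead of the robot, y to its left, z up, the work surface at z = 0. Lengths are in m, angles in rad, forces in N, time in s.
With the tool pointing down it reaches from about 0.3 to 0.85 m from the base axis. Payload 5.4 kg.
Tool frame: the origin (TCP) lies on the centre line of the jaws, within the pads' length; the fingertips stand 11 mm ahead of it and the grasp point (between the pads) lies 8 mm behind it; x points along the fingers, y is the direction in which the jaws open and shut, and the axes are right-handed (so a half turn about x gives the same grasp; the last joint's range is limited). The gripper opens to 85 mm and grips with 20 to 120 N. Pads are 22 mm wide; open, the fingers measure 114 mm over their backs; the gripper's body (76 mm by 85 mm) begins 54 mm behind the grasp point. The pads swing forward as they close: fully open they stand 13 mm farther back than shut.
Start: joints at [0.951, 0.158, 1.597, -0, 1.386, -0.21], TCP at [0.229, 0.527, 0.242] pointing down, gripper open.
Joint ranges: [-2.91, 2.91], [-0.94, 2.29], [0.18, 2.7], [-1.29, 4.43], [0.17, 2.64], [-3, 3]. Speed limits (rad/s): [2.57, 2.57, 3.14, 3.14, 3.14, 3.14].

## Interface

Orientations are given as a rotation vector (axis times angle).
In Python, from rig import * gives the robot as it stands.
- The arm moves only by the tool drive_tool, never from a script. Its argument "moves" is a list of rows, each an object with "jaw": the finger opening in mm, from 0 to 85.4; "offset": the shift along the tool's x, y, z in units of 50 mm (1.0 is 50 mm), a list of three; "rot": the turn, a rotation vector about the tool's x, y, z in units of 8 degrees (1.0 is 8 degrees), a list of three. In form: [{"jaw": jaw, "offset": [dx, dy, dz], "rot": [ax, ay, az]}, ...]. A call has 1 to 12 rows; each row is the pose to reach, as a shift and turn from the pose measured when the call began, along the tool's axes at that moment; what a row does not reach only later rows make up. A row lasts 1/10 s, in which the tool goes at most 50 mm and 8.59 degrees, less where a joint would pass 70% of its speed; a pose out of reach is approached as far as the arm can. A call with a gripper value outside its range is refused whole. The fingers move at their own pace and stop on an object; "newtons" is the grip in N (left out, the last holds). Time passes only in rows, so rows that repeat a pose let the fingers close. It gives the time, the measured TCP pose, the force and the opening at its end, in the units of the state.
- observe(): the state, without advancing time (a new reading comes with each control period).
- capture(name): name is "side" or "top" or "wrist"; returns the picture (480x640x3 uint8, blue, green, red); there is no depth.
- calibration(name): a dict with "intrinsics" (3x3 intrinsics, pixels), "R" (3x3) and "t" (3): a world point X has camera coordinates R X + t; the wrist camera has in their place "hand_eye" (4x4, takes a point from camera to tool coordinates, whose origin is the TCP and whose axes are the tool frame's). Camera axes: x right, y down, z forward; pixel columns grow to the right and rows downward; lengths in m; the calibration is good to about 2 mm. The wrist camera is an equidistant fisheye: a pixel r from the principal point sees the ray r / f radians off the axis. A picture is of the moment at which its call begins: read the wrist's pose just before it. calibration takes no time and is no camera call.
- sign_off(): hands the job in, once; it reports no verdict.
Trained networks look in the newest picture that a camera, given by its name, has taken for a name from the list of things; names that differ only in an ending like _2 or _b are one class to them, and where a whole thing is asked for, a point or a joint stands for the part that bears it (a point fixed in the world has none). Each returns a list of dicts, best first, with "confidence" (0 to 1); they miss things now and then, are a little off and sometimes report something else, mostly with a low value. They report only what shows in the picture. A call takes as long as a camera call.
- recognise(camera, thing): "bbox" ([left, top, width, height] in pixels, round what is visible of it).
- masks_of(camera, thing): "mask" (480x640 bool, what is visible of it) and "bbox" ([left, top, width, height] in pixels, round what is visible of it).
- spot_point(camera, thing): "pixel" ([column, row] in pixels: a listed point, or the origin of a listed thing).
The state is a dict: "time": time; "joint_positions": joint angles; "qd": joint speeds; "joint_efforts": joint torques, N m; "ee_pos": TCP position; "ee_rot": TCP orientation; "force": force on the tool from outside, world axes, zero at the start; "ft_torque": the same for the moment, N m; "opening": opening from 0.0 (shut) to 1.0 (fully open).
Only numpy, scipy, OpenCV 4.12 (cv2) and the standard library are available. Lean on these libraries where they do the work, as an engineer would, in place of code of your own. Each camera call takes 0.05 s, during which the arm holds its last target.

## Task

Put the clean food tubs away as one set: nest the two rectangular tubs one inside the other, standing upright on the table, and close the upper one with the long rectangular lid from the rack, pressed down until it has snapped home at both ends. The round tub, the two lids that do not fit and everything else stay where they are.

Things in the scene. Friction and masses are not known exactly. Their poses are not given: they have to be found in the camera images.
- tub_a: Open rectangular food tub, off-white plastic, 160 x 110 mm over the rim, 70 tall, 0.14 kg. Origin: centre of underside; x along its length, z up. Base 120 x 70 mm, body tapers out to 140 x 90 mm at a step 44 mm up; above that the wall is upright, 144 x 94 mm inside. It nests in tub_b either way round: its step rests on the lower rim, origins 26 mm apart in height, 2 mm sideways play.
- tub_b: Rectangular food tub, the same as tub_a in every way; which of the two becomes the lower one is free. Told from the round tub by its shape.
- tub_a_rim (a point): Centre of tub_a's mouth at rim height, 70 mm above its origin, axes as the tub's. The upright wall is 3 mm thick and the rim's lip (6 mm thick) stands 5 mm outside it: 8 mm from the inner face to the lip's outer edge. Pinch that at the middle of a long side (y = +-51 mm), one finger inside the tub, tips at most 20 mm below the rim so that they clear the lower tub's rim.
- tub_b_rim (a point): Centre of tub_b's mouth at rim height, 70 mm above its origin, axes as the tub's; wall and lip as tub_a's.
- round_tub: Round food tub of the same plastic, 115 mm across the rim, 70 mm tall: does not nest with the others and stays where it stands. Origin: centre of its underside, z up.
- long_lid: Snap lid of the rectangular tubs, off-white, 172 x 122 mm, 3 mm panel, 0.12 kg. Origin: centre of the panel's underside (rests on the rim); x along its length, z out of its top. Flared skirt to 13 mm below the panel: finds the rim from 2.5 mm off. At the start it stands on a long edge in the rack, +y up, z along the rack's +x, origin 81 mm above the table. Home: origin 70 mm above the tub's.
- long_lid_grip (a point): Middle of the lid's grip bar, 16 mm above the lid's origin; axes as the lid's. The bar on top of the lid runs along x, 86 mm long, 16 wide, top 23 mm above the origin. At both short ends springy catches (out of x) slip over the tub's rim: the lid stops about 10 mm high, then snaps down when the bar is pressed with about 8 N; either way round on the tub.
- long_lid_tab (a point): Middle of the lid's pull tab, at y = 74 mm, z = -1 mm in the lid's frame; axes as the lid's. The tab, 30 mm wide (x), 8 thick (z), reaches from the panel's edge (y = 61) to y = 86 mm, uppermost while the lid stands in the rack; the opposite edge lies at y = -61 mm. The bar cannot be taken from above while the lid stands.
- short_lid: Smaller rectangular lid of the same make, 136 x 96 mm, fits neither tub; stands likewise in the rack, its tab's top about 141 mm above the table. Origin and axes as long_lid's.
- round_lid: Round lid of the same make, 122 mm across, fits neither rectangular tub; stands likewise in the rack, its tab's top about 159 mm above the table. Origin and axes as long_lid's.
- lid_rack: Wire rack, does not move, 205 mm long (x), 112 wide (y). Origin: centre of its underside. Slots at x = -70, 0, 70 mm, each with a lid on edge across the rack on rails 20 mm above the table, between four wires (y = +-52 mm, at -18 and +8 mm from the slot in x, tops 73 mm above the table). Which lid is in which slot varies.
- timer: Kitchen timer with an orange dial, 68 mm across, 57 mm tall. Origin: centre of its underside. Leave it alone.
- spice_jar: Spice jar with a green cap, 46 mm across, 106 mm tall. Origin: centre of its underside. Leave it alone.
- pea_tin: Food tin, 76 mm across, 58 mm tall. Origin: centre of its underside. Leave it alone.
- back_row (a point): A fixed point on the table, 0.72 m ahead of the robot. Behind it kitchenware stands fixed along the back edge, centres within 20 mm of: steel bowl at x 0.78, y 0.30 (153 mm across, 77 tall); glass with spatula at 0.82, -0.065 (73 across, 212 tall); glass jar at 0.79, -0.235 (86 across, 192 tall); canister with wooden lid at 0.77, -0.388 (102 across, 130 tall).
- tape_roll: Roll of masking tape lying flat, 98 mm across, 25 mm tall, at the front right; does not move. Origin: centre of its underside.
- marker: Black marker pen lying flat, 135 mm long (along its y), 17 mm thick, at the front right; does not move. Origin: centre of its underside.

How it is judged:
At the end, for the whole second after the job is handed in: One rectangular tub stands on the table, upright within 0.06 rad; the other is home in it (22 to 29.5 mm up, 7 mm sideways, 0.05 rad); the long lid, handle up, is snapped on the upper one (66 to 73.5 mm above its origin, 6 mm off centre, 0.04 rad); all three at rest (((height (world z) of tub_a below 0.005 m and angle between tub_a's own z axis and vertical below 0.06 rad and z of tub_b in the frame of tub_a between 0.022 and 0.0295 m and horizontal distance between tub_b and tub_a below 0.007 m and angle between the z axis of tub_b and the z axis of tub_a, either way round below 0.05 rad and z of long_lid in the frame of tub_b between 0.066 and 0.0735 m and horizontal distance between long_lid and tub_b_rim below 0.006 m and angle between the z axis of long_lid and the z axis of tub_b, either way round below 0.04 rad and angle between long_lid's own z axis and vertical below 0.1 rad) or (height (world z) of tub_b below 0.005 m and angle between tub_b's own z axis and vertical below 0.06 rad and z of tub_a in the frame of tub_b between 0.022 and 0.0295 m and horizontal distance between tub_a and tub_b below 0.007 m and angle between the z axis of tub_a and the z axis of tub_b, either way round below 0.05 rad and z of long_lid in the frame of tub_a between 0.066 and 0.0735 m and horizontal distance between long_lid and tub_a_rim below 0.006 m and angle between the z axis of long_lid and the z axis of tub_a, either way round below 0.04 rad and angle between long_lid's own z axis and vertical below 0.1 rad)) and linear speed of each of tub_a, tub_b, long_lid below 0.02 m/s); the robot touches nothing.
It fails at once if the round tub is moved more than 30 mm (distance of round_tub from where it was at the start of the episode above 0.03 m).
It fails at once if the short lid is moved more than 30 mm (distance of short_lid from where it was at the start of the episode above 0.03 m).
It fails at once if the round lid is moved more than 30 mm (distance of round_lid from where it was at the start of the episode above 0.03 m).
It fails at once if the timer, the spice jar or the tin is moved more than 30 mm (distance of any of timer, spice_jar, pea_tin from where it was at the start of the episode above 0.03 m).
It also fails if it takes over 64 s, if anything falls off the work surface, if the arm or the gripper's body presses on something with over 40 N, if the wrist force passes 120 N, or if a joint passes its speed limit or range.

## Working session

There is one attempt and no reset: what is moved stays moved. The work goes in short steps, Python scripts to look and compute and a tool call to move; the robot and the scene stay as the last step left them, time stands still between calls to the robot, and variables do not carry over. Pictures are saved under pics/ and viewed, and the job is handed in when it is done.

Besides the shell and the picture viewer there is one more tool, called after "Request:" as name(argument=value, ...) on one line, values as JSON. drive_tool: Moves the arm, as the interface text tells. Its arguments: {"type":"object","properties":{"moves":{"type":"array"},"newtons":{"type":"number"}},"required":["moves"]}

```bash
ls; mkdir -p pics
python3 - <<'E'
from rig import *
import cv2
print(observe())
for n in ["side","top","wrist"]:
    im=capture(n); cv2.imwrite(f"pics/{n}0.png",im); print(n,calibration(n))
    for th in ["tub_a","tub_b","round_tub","long_lid","long_lid_tab","short_lid","round_lid","lid_rack","timer"]:
        try:
            r=spot_point(n,th); print(th,[(x['pixel'],round(x['confidence'],2)) for x in r][:4])
        except Exception as e: print(th,e)
print(observe()['time'])
E
```

```text
pics
{'time': 0.0, 'joint_positions': array([ 9.50862799e-01,  1.59059238e-01,  1.59824831e+00, -3.42851558e-07,
        1.38622851e+00, -2.10121697e-01]), 'qd': array([ 0.00043818, -0.00018004, -0.00061766, -0.0008434 ,  0.00055635,
        0.00011283]), 'joint_efforts': array([ 2.38342790e-05, -3.95991969e+01, -3.31435454e+01,  7.54917528e-05,
        8.13758903e-03,  2.54460372e-05]), 'ee_pos': array([0.22877889, 0.52687939, 0.24130312]), 'ee_rot': array([ 0.32008699,  1.54757283, -0.32289713]), 'force': array([ 0.81773048, -0.29121236, -0.52861836]), 'ft_torque': array([-0.02167389, -0.03825888, -0.02953239]), 'opening': 1.0019707728295892}
side {'intrinsics': array([[448.1402529 ,   0.        , 318.6331025 ],
       [  0.        , 448.1402529 , 241.15746406],
       [  0.        ,   0.        ,   1.        ]]), 'R': array([[ 0.94270907, -0.33347203, -0.009799  ],
       [-0.18645056, -0.50227505, -0.8443672 ],
       [ 0.27665105,  0.79781964, -0.53567529]]), 't': array([-0.51351086,  0.16029315,  1.13046717])}
tub_a [([278.2, 216.6], 0.96), ([296.0, 269.1], 0.95), ([378.6, 284.
[... 1182 characters left out ...]
y([[371.64829954,   0.        , 318.81733288],
       [  0.        , 371.64829954, 240.83811655],
       [  0.        ,   0.        ,   1.        ]]), 'hand_eye': array([[ 4.16652195e-04, -3.26786569e-01,  9.45098071e-01,
        -1.31431210e-01],
       [ 9.99998961e-01,  1.44062603e-03,  5.72696921e-05,
         3.98413848e-04],
       [-1.38024785e-03,  9.45097065e-01,  3.26786830e-01,
        -8.57323001e-02],
       [ 0.00000000e+00,  0.00000000e+00,  0.00000000e+00,
         1.00000000e+00]])}
tub_a [([243.1, 432.4], 0.72)]
tub_b [([243.1, 432.4], 0.72)]
round_tub []
long_lid []
long_lid_tab []
short_lid []
round_lid [([16.1, 474.8], 0.62)]
lid_rack []
timer [([16.4, 475.4], 0.33)]
1.5
```

View pics/side0.png

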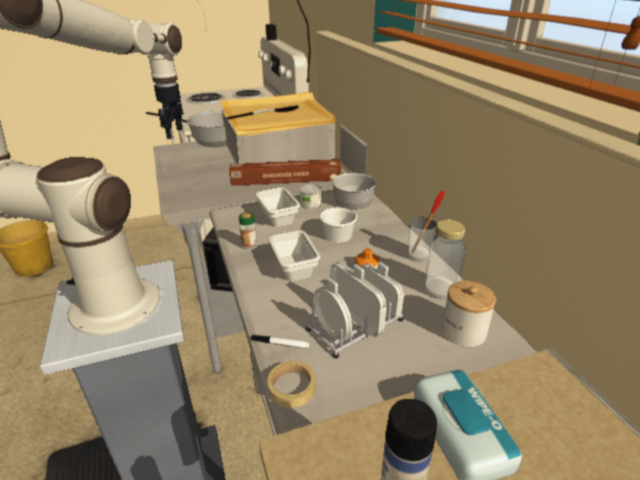

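View pics/top0.png

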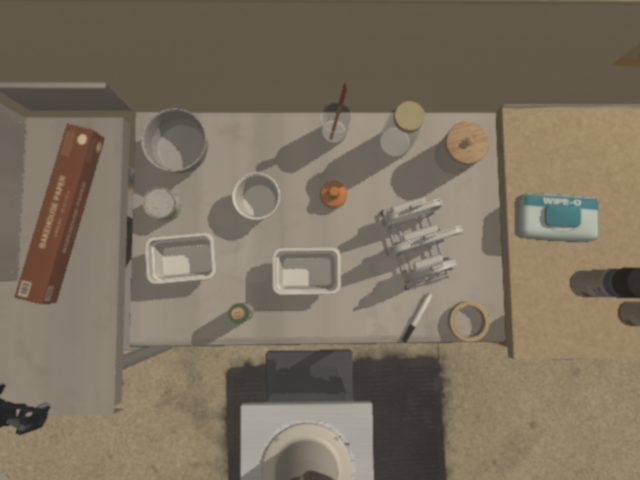

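View pics/wrist0.png

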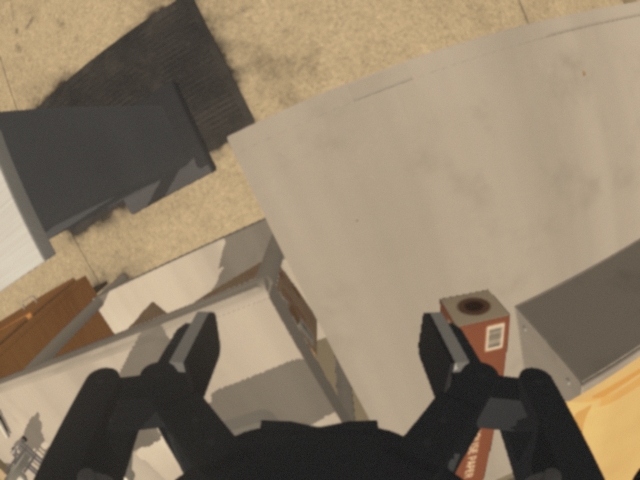

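```bash
cat > h.py <<'E'
from rig import *
import numpy as np, cv2
from scipy.optimize import minimize, least_squares
from scipy.spatial.transform import Rotation as R
def proj(name,X):
    c=calibration(name); X=np.atleast_2d(X)@c['R'].T+c['t']; p=X@c['intrinsics'].T
    return p[:,:2]/p[:,2:]
def ray(name,px):
    c=calibration(name); d=c['R'].T@np.linalg.inv(c['intrinsics'])@np.array([px[0],px[1],1.]); o=-c['R'].T@c['t']; return o,d/np.linalg.norm(d)
def atz(name,px,z):
    o,d=ray(name,px); return o+d*(z-o[2])/d[2]
def tri(p1,p2):
    A=np.zeros((3,3));b=np.zeros(3)
    L=[]
    for n,p in (("top",p1),("side",p2)):
        o,d=ray(n,p); M=np.eye(3)-np.outer(d,d); A+=M;b+=M@o; L.append((o,d))
    X=np.linalg.solve(A,b)
    return X,[np.linalg.norm(np.cross(X-o,d)) for o,d in L]
def box(lx,ly,z): return [[sx*lx/2,sy*ly/2,z] for sx in(-1,1) for sy in(-1,1)]
TUB=np.array(box(.16,.11,.07)+box(.16,.11,.064)+box(.14,.09,.044)+box(.12,.07,0))
def xf(P,x,y,z,yaw): return P@R.from_euler('z',yaw).as_matrix().T+[x,y,z]
def iou(name,mask,P):
    S=4; h=cv2.convexHull((proj(name,P)*S).astype(np.float32)).astype(np.int32)
    im=np.zeros((480*2,640*2),np.uint8); cv2.fillConvexPoly(im,(h//2),1,)
    m=cv2.resize(mask.astype(np.uint8),(1280,960),interpolation=cv2.INTER_NEAREST)
    return (im&m).sum()/((im|m).sum())
def fit_tub(ms,x0,z=0):
    f=lambda v:-sum(iou(n,m,xf(TUB,v[0],v[1],z,v[2])) for n,m in ms)
    s=np.array([[0,0,0],[.01,0,0],[0,.01,0],[0,0,.1]])
    r=minimize(f,x0,method='Nelder-Mead',options=dict(initial_simplex=np.array(x0)+s,xatol=2e-4,fatol=1e-4))
    r=minimize(f,r.x,method='Nelder-Mead',options=dict(initial_simplex=r.x+s*.4,xatol=1e-4,fatol=1e-5))
    return r.x,-r.fun/len(ms)
E
python3 - <<'E'
from h import *
import pickle
D={}
for n in ["top","side"]:
    D[n]={}
    for th in ["tub_a","long_lid","short_lid","round_lid","lid_rack","round_tub"]:
        r=masks_of(n,th); D[n][th]=r
        print(n,th,[(x['bbox'],round(x['confidence'],2)) for x in r][:4])
    for th in ["tub_a_rim","long_lid_grip"]:
        D[n][th]=spot_point(n,th); print(th,[(x['pixel'],round(x['confidence'],2)) for x in D[n][th]][:4])
pickle.dump(D,open('D.pkl','wb'))
print(observe()['time'])
for n,p in [("left",([192,260],[278.2,216.6])),("mid",([309.5,271.1],[296,269.1])),("tab",([426.8,231.5],[358.4,270.5])),("rack",([414.4,242.3],[351.7,322.1])),("lid",([418.4,240.3],[358.6,297.6])),("short",([409,207.3],[380.1,286.6])),("roundlid",([428.9,266.9],[332.7,310.9])),("rtub",([255.5,202.2],[336.4,236.8]))]:
    print(n,*tri(*p))
E
```

```text
top tub_a [([274.6, 243.8, 67.5, 49.9], 0.87), ([149.1, 232.6, 67.8, 51.7], 0.76), ([143.3, 191.1, 36.4, 31.8], 0.43)]
top long_lid [([385.5, 222.1, 74.8, 31.5], 0.94)]
top short_lid [([386.6, 225.4, 80.6, 28.0], 0.66), ([381.5, 197.3, 59.3, 27.5], 0.65)]
top round_lid []
top lid_rack [([380.7, 207.8, 73.6, 80.1], 0.71), ([321.5, 177.9, 23.6, 30.0], 0.65)]
top round_tub [([230.9, 174.6, 48.7, 49.5], 0.97)]
tub_a_rim [([181.0, 258.6], 0.73)]
long_lid_grip [([418.6, 234.5], 0.71)]
side tub_a [([268.7, 230.4, 53.5, 51.8], 0.8), ([255.9, 185.7, 47.0, 40.6], 0.75)]
side long_lid [([333.9, 266.0, 51.5, 69.9], 0.77)]
side short_lid [([358.8, 260.8, 43.6, 59.7], 0.83)]
side round_lid [([312.6, 277.6, 35.7, 63.8], 0.81), ([330.0, 264.1, 54.2, 73.6], 0.57)]
side lid_rack [([301.5, 304.5, 99.5, 51.4], 0.57)]
side round_tub [([318.6, 209.7, 39.8, 32.0], 0.56)]
tub_a_rim [([276.5, 198.2], 0.62)]
long_lid_grip [([362.0, 293.6], 0.94)]
2.3
left [0.5018515  0.27693259 0.01070985] [np.float64(0.001071772804809435), np.float64(0.0010717728048095442)]
mid [ 0.47365798 -0.01100069 -0.00074959] [np.float64(2.4763897218887476e-05), np.float64(2.476389721892648e-05)]
tab [ 0.54866906 -0.26806715  0.15250041] [np.float64(0.004119965477012868), np.float64(0.004119965477012653)]
rack [ 0.5374889  -0.2717375   0.00746403] [np.float64(0.005700522474469389), np.float64(0.005700522474469463)]
lid [ 0.54405265 -0.26900592  0.07617021] [np.float64(0.003161472919281627), np.float64(0.0031614729192813943)]
short [ 0.61669448 -0.24706666  0.07360919] [np.float64(0.0035549798971000984), np.float64(0.003554979897100104)]
roundlid [ 0.47703769 -0.29073332  0.07514246] [np.float64(0.0013407376899895185), np.float64(0.001340737689989596)]
rtub [ 0.64914719  0.12507999 -0.01147241] [np.float64(0.0007175435410910296), np.float64(0.0007175435410908598)]
```

```bash
cat > fitall.py <<'E'
from h import *
import pickle
D=pickle.load(open('D.pkl','rb'))
T=D['top']['tub_a'];S=D['side']['tub_a']
for nm,i,j,x0 in (("mid",0,0,[.474,-.011,0]),("left",1,1,[.502,.277,0])):
    # orient: long axis is along world y => yaw ~ pi/2
    x0[2]=np.pi/2
    for ms in ([("top",T[i]['mask']),("side",S[j]['mask'])],[("top",T[i]['mask'])],[("side",S[j]['mask'])]):
        print(nm,*fit_tub(ms,x0))
im=cv2.imread('pics/top0.png');
E
python3 fitall.py
python3 - <<'E'
import cv2
a=cv2.imread('pics/top0.png')[180:300,370:480]; b=cv2.imread('pics/side0.png')[250:360,295:415]
cv2.imwrite('pics/z.png',__import__('numpy').hstack([cv2.resize(a,(400,436),interpolation=cv2.INTER_CUBIC),cv2.resize(b,(400,436),interpolation=cv2.INTER_CUBIC)]))
E
```

```text
mid [ 0.4722657  -0.00611346  1.57736631] 0.9219030178373055
mid [ 0.47254658 -0.00658088  1.59456628] 0.9529295086969789
mid [ 0.46940421 -0.00369702  1.5671945 ] 0.9137683991142374
left [0.50395256 0.28994909 1.60249828] 0.9097824885081764
left [0.5041576  0.28789245 1.6543636 ] 0.9191744840525329
left [0.50152531 0.28848999 1.5694972 ] 0.9249213836477987
```

View pics/z.png

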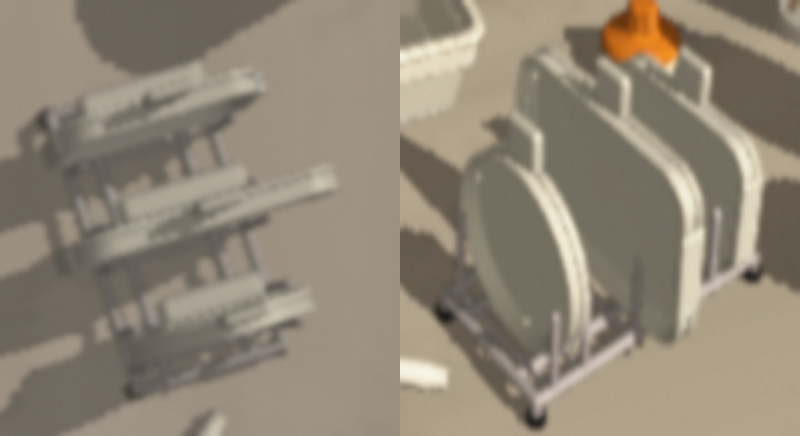

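```bash
cat >> h.py <<'E'
def down(yaw): # tool x down, tool y at world angle yaw
    c,s=np.cos(yaw),np.sin(yaw)
    x=np.array([0,0,-1.]);y=np.array([c,s,0]);return np.array([x,y,np.cross(x,y)]).T
def units(pos,Rt,o=None):
    o=o or observe(); R0=R.from_rotvec(o['ee_rot']).as_matrix()
    d=R0.T@(np.array(pos)-o['ee_pos'])/.05
    r=R.from_matrix(R0.T@Rt).as_rotvec()/np.radians(8)
    print('offset',np.round(d,2).tolist(),'rot',np.round(r,2).tolist()); return d,r
def st():
    o=observe(); print('t',round(o['time'],2),'q',np.round(o['joint_positions'],4).tolist(),'p',np.round(o['ee_pos'],4).tolist(),'rv',np.round(o['ee_rot'],4).tolist(),'F',np.round(o['force'],1).tolist(),'op',round(o['opening'],3))
    with open('kin.txt','a') as f: f.write(repr(np.r_[o['joint_positions'],o['ee_pos'],o['ee_rot']].tolist())+'\n')
    return o
E
python3 -c "
from h import *
st(); units([.452,.289,.25],down(.04))"
```

```text
t 2.3 q [0.9509, 0.1584, 1.597, -0.0, 1.3862, -0.2101] p [0.2291, 0.5274, 0.2423] rv [0.3214, 1.5468, -0.3214] F [-0.7, -0.3, 0.1] op 0.999
offset [-0.15, -2.6, 5.99] rot [8.03, 0.0, -0.0]
```

Request:
drive_tool(moves=[{"jaw":50,"offset":[-0.15,-2.6,5.99],"rot":[8.03,0,0]},{"jaw":50,"offset":[-0.15,-2.6,5.99],"rot":[8.03,0,0]},{"jaw":50,"offset":[-0.15,-2.6,5.99],"rot":[8.03,0,0]},{"jaw":50,"offset":[-0.15,-2.6,5.99],"rot":[8.03,0,0]},{"jaw":50,"offset":[-0.15,-2.6,5.99],"rot":[8.03,0,0]},{"jaw":50,"offset":[-0.15,-2.6,5.99],"rot":[8.03,0,0]},{"jaw":50,"offset":[-0.15,-2.6,5.99],"rot":[8.03,0,0]},{"jaw":50,"offset":[-0.15,-2.6,5.99],"rot":[8.03,0,0]},{"jaw":50,"offset":[-0.15,-2.6,5.99],"rot":[8.03,0,0]},{"jaw":50,"offset":[-0.15,-2.6,5.99],"rot":[8.03,0,0]},{"jaw":50,"offset":[-0.15,-2.6,5.99],"rot":[8.03,0,0]}], newtons=50)

```text
time: 3.4
ee_pos: [0.4516, 0.2893, 0.2498]
ee_rot: [1.178, 1.229, -1.178]
force: [-0.2, -0.7, 1.2]
opening: 0.586
```

```bash
cat >> h.py <<'E'
def wproj(X,o):
    c=calibration('wrist'); H=c['hand_eye']; K=c['intrinsics']
    R0=R.from_rotvec(o['ee_rot']).as_matrix()
    P=(np.atleast_2d(X)-o['ee_pos'])@R0
    P=(P-H[:3,3])@H[:3,:3]
    th=np.arctan2(np.hypot(P[:,0],P[:,1]),P[:,2]); ph=np.arctan2(P[:,1],P[:,0]); r=K[0,0]*th
    return np.c_[K[0,2]+r*np.cos(ph),K[1,2]+r*np.sin(ph)]
def wray(px,o):
    c=calibration('wrist'); H=c['hand_eye']; K=c['intrinsics']
    R0=R.from_rotvec(o['ee_rot']).as_matrix()
    u=np.array(px)-K[:2,2]; r=np.hypot(*u); th=r/K[0,0]
    d=np.array([np.sin(th)*u[0]/r,np.sin(th)*u[1]/r,np.cos(th)])
    return o['ee_pos']+R0@H[:3,3], R0@H[:3,:3]@d
def watz(px,z,o):
    a,d=wray(px,o); return a+d*(z-a[2])/d[2]
def draw(im,pts,col=(0,0,255),close=True):
    cv2.polylines(im,[np.round(np.array(pts)*8).astype(np.int32)],close,col,1,cv2.LINE_AA,3)
def rect(lx,ly,z,n=12):
    c=np.array([[-lx/2,-ly/2,z],[lx/2,-ly/2,z],[lx/2,ly/2,z],[-lx/2,ly/2,z]])
    return np.vstack([np.linspace(c[i],c[(i+1)%4],n,endpoint=False) for i in range(4)])
E
python3 - <<'E'
from h import *
o=st(); im=capture('wrist'); 
r=spot_point('wrist','tub_a_rim'); print(r[:2])
m=masks_of('wrist','tub_a'); print([(x['bbox'],x['confidence']) for x in m])
import pickle; pickle.dump((o,m),open('w1.pkl','wb')); cv2.imwrite('pics/w1raw.png',im)
for yaw,c in((1.60,(0,0,255)),):
  for L in ((.16,.11,.07),(.144,.094,.07),(.12,.07,0)):
    draw(im,wproj(xf(rect(*L),.504,.289,0,yaw),o),c)
cv2.imwrite('pics/w1.png',im)
E
```

```text
t 3.4 q [0.3443, 0.0527, 1.6963, 0.0, 1.3926, 0.3021] p [0.4516, 0.2893, 0.2498] rv [1.1781, 1.2289, -1.1781] F [-0.2, -0.7, 1.2] op 0.586
[{'pixel': [375.1, 219.3], 'confidence': 0.9}]
[([280.0, 376.0, 94.3, 49.4], 0.93), ([309.3, 120.3, 126.8, 176.1], 0.87)]
```

View pics/w1.png

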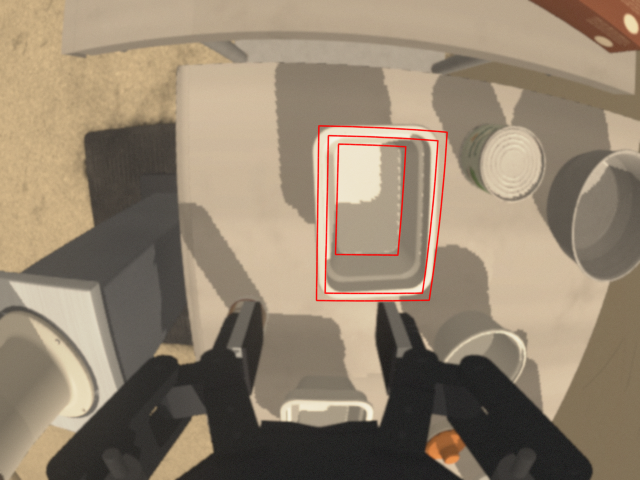

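```bash
cat >> h.py <<'E'
def whull(P,o):
    im=np.zeros((960,1280),np.uint8); h=cv2.convexHull((wproj(P,o)*2).astype(np.float32)).astype(np.int32); cv2.fillConvexPoly(im,h,1); return im
def rpoly(lx,ly,z,r=.018):
    out=[]
    for sx,sy,a0 in((1,1,0),(-1,1,90),(-1,-1,180),(1,-1,270)):
        for a in np.radians(np.linspace(a0,a0+90,6)): out.append([sx*(lx/2-r)+r*np.cos(a),sy*(ly/2-r)+r*np.sin(a),z])
    return np.array(out)
TUBR=np.vstack([rpoly(.16,.11,.07),rpoly(.16,.11,.064),rpoly(.14,.09,.044),rpoly(.12,.07,0)])
def wfit(P,mask,o,x0,z=0):
    m=cv2.resize(mask.astype(np.uint8),(1280,960),interpolation=cv2.INTER_NEAREST)
    def f(v):
        i=whull(xf(P,v[0],v[1],z,v[2]),o); return -(i&m).sum()/(i|m).sum()
    x=np.array(x0)
    for k in(1,.5):
        s=np.array([[0,0,0],[.01,0,0],[0,.01,0],[0,0,.1]])*k
        r=minimize(f,x,method='Nelder-Mead',options=dict(initial_simplex=x+s,xatol=1e-4,fatol=1e-5)); x=r.x
    return x,-r.fun
E
python3 - <<'E'
from h import *; import pickle
o,m=pickle.load(open('w1.pkl','rb'))
m=[x for x in m if x['bbox'][3]>100][0]['mask']
v,q=wfit(TUBR,m,o,[.504,.289,1.6]); print(v,q)
print(watz([375.1,219.3],.07,o), wproj([o['ee_pos']],o))
im=cv2.imread('pics/w1raw.png')
draw(im,wproj(xf(rpoly(.16,.11,.07),v[0],v[1],0,v[2]),o)); draw(im,wproj(xf(rpoly(.12,.07,0,.01),v[0],v[1],0,v[2]),o),(255,0,0)); draw(im,wproj(xf(rpoly(.144,.094,.07,.01),v[0],v[1],0,v[2]),o),(0,160,0))
cv2.imwrite('pics/w1b.png',im[100:320,280:460].repeat(3,0).repeat(3,1)[:600])
E
```

```text
[0.66992593 0.35381481 0.97777778] -0.0
[0.49984377 0.28890637 0.07      ] [[320.63063138 331.10919823]]h.py:76: RuntimeWarning: overflow encountered in scalar negative
  i=whull(xf(P,v[0],v[1],z,v[2]),o); return -(i&m).sum()/(i|m).sum()
```

View pics/w1b.png

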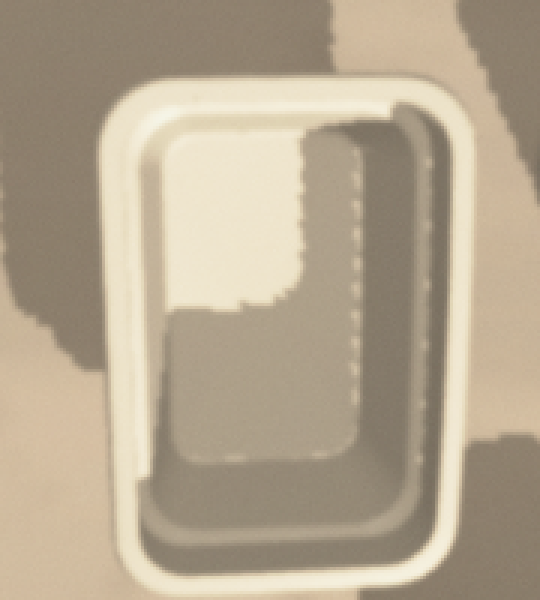

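Sign bug (unsigned). Fix.

```bash
sed -i 's/return -(i&m).sum()\/(i|m).sum()/return -float((i\&m).sum())\/float((i|m).sum())/; s/return (im&m).sum()\/((im|m).sum())/return float((im\&m).sum())\/float((im|m).sum())/' h.py; python3 fitall.py
python3 - <<'E'
from h import *; import pickle
o,m=pickle.load(open('w1.pkl','rb'))
m=[x for x in m if x['bbox'][3]>100][0]['mask']
v,q=wfit(TUBR,m,o,[.504,.289,1.6]); print(v,q)
im=cv2.imread('pics/w1raw.png')
im=im.repeat(3,0).repeat(3,1)
for P,c in((rpoly(.16,.11,.07),(0,0,255)),(rpoly(.12,.07,0,.01),(255,0,0)),(rpoly(.144,.094,.07,.01),(0,160,0))):
    draw(im,3*wproj(xf(P,v[0],v[1],0,v[2]),o)+1,c)
cv2.imwrite('pics/w1c.png',im[330:930,840:1380])
E
```

```text
mid [ 0.4722657  -0.00611346  1.57736631] 0.9219030178373055
mid [ 0.47254658 -0.00658088  1.59456628] 0.9529295086969789
mid [ 0.46940421 -0.00369702  1.5671945 ] 0.9137683991142374
left [0.50395256 0.28994909 1.60249828] 0.9097824885081764
left [0.5041576  0.28789245 1.6543636 ] 0.9191744840525329
left [0.50152531 0.28848999 1.5694972 ] 0.9249213836477987
[0.50167405 0.29121107 1.65502806] 0.9752484755365631
```

View pics/w1c.png

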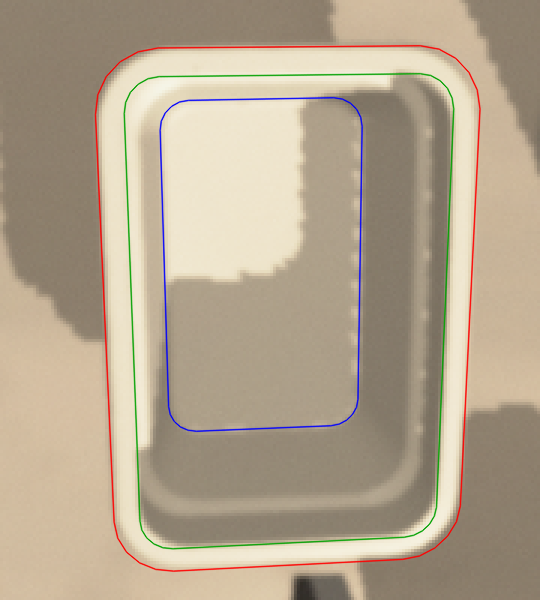

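```bash
python3 -c "
from h import *
units([.451,.286,.068],down(.084))"
```

```text
offset [3.64, -0.02, 0.07] rot [-0.3, -0.0, 0.0]
```

Request:
drive_tool(moves=[{"jaw":50,"offset":[1.0,-0.02,0.07],"rot":[-0.3,0,0]},{"jaw":50,"offset":[2.0,-0.02,0.07],"rot":[-0.3,0,0]},{"jaw":50,"offset":[2.9,-0.02,0.07],"rot":[-0.3,0,0]},{"jaw":50,"offset":[3.64,-0.02,0.07],"rot":[-0.3,0,0]},{"jaw":50,"offset":[3.64,-0.02,0.07],"rot":[-0.3,0,0]},{"jaw":2,"offset":[3.64,-0.02,0.07],"rot":[-0.3,0,0]},{"jaw":2,"offset":[3.64,-0.02,0.07],"rot":[-0.3,0,0]},{"jaw":2,"offset":[3.64,-0.02,0.07],"rot":[-0.3,0,0]},{"jaw":2,"offset":[3.64,-0.02,0.07],"rot":[-0.3,0,0]},{"jaw":2,"offset":[3.64,-0.02,0.07],"rot":[-0.3,0,0]}], newtons=50)

```text
time: 4.55
ee_pos: [0.453, 0.2866, 0.0708]
ee_rot: [1.151, 1.245, -1.143]
force: [-0.6, -0.3, 7.2]
opening: 0.069
```

Run:
```python
from h import *
o=st(); im=capture('wrist'); cv2.imwrite('pics/w2.png',im); print(wproj([o['ee_pos']],o))
```

```text
t 4.55 q [0.3385, 0.2586, 1.8473, 0.0001, 1.0302, 0.2549] p [0.453, 0.2866, 0.0708] rv [1.1511, 1.2449, -1.1428] F [-0.6, -0.3, 7.2] op 0.069
[[320.55110873 331.18884412]]
```

View pics/w2.png

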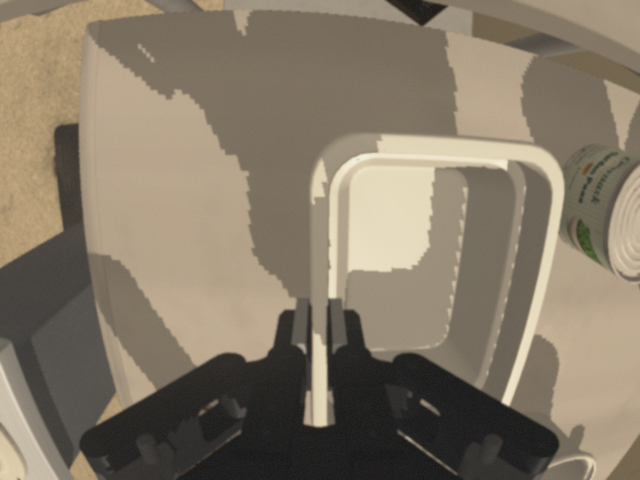

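```bash
python3 -c "
from h import *
units([.453,.287,.185],down(.084));units([.42,-.006,.185],down(.022));units([.42,-.006,.11],down(.022))"
```

```text
offset [-2.28, 0.01, -0.01] rot [-0.0, -0.01, -0.04]
offset [-2.3, -1.13, 5.77] rot [0.44, -0.01, -0.04]
offset [-0.8, -1.14, 5.78] rot [0.44, -0.01, -0.04]
```

Request:
drive_tool(moves=[{"jaw":2,"offset":[-0.8,0,0],"rot":[0,0,0]},{"jaw":2,"offset":[-1.6,0,0],"rot":[0,0,0]},{"jaw":2,"offset":[-2.3,0,0],"rot":[0,0,0]},{"jaw":2,"offset":[-2.3,-0.16,0.8],"rot":[0.06,0,0]},{"jaw":2,"offset":[-2.3,-0.33,1.7],"rot":[0.13,0,0]},{"jaw":2,"offset":[-2.3,-0.51,2.6],"rot":[0.2,0,0]},{"jaw":2,"offset":[-2.3,-0.69,3.5],"rot":[0.27,0,0]},{"jaw":2,"offset":[-2.3,-0.87,4.4],"rot":[0.34,0,0]},{"jaw":2,"offset":[-2.3,-1.0,5.1],"rot":[0.39,0,0]},{"jaw":2,"offset":[-2.3,-1.13,5.77],"rot":[0.44,0,0]},{"jaw":2,"offset":[-2.3,-1.13,5.77],"rot":[0.44,0,0]},{"jaw":2,"offset":[-2.3,-1.13,5.77],"rot":[0.44,0,0]}], newtons=50)

```text
time: 5.8
ee_pos: [0.4203, -0.0062, 0.1857]
ee_rot: [1.199, 1.215, -1.189]
force: [0.2, 1.1, -2.1]
opening: 0.066
```

Run:
```python
from h import *
o=st(); im=capture('wrist'); cv2.imwrite('pics/w3.png',im); im2=capture('side'); cv2.imwrite('pics/s3.png',im2[130:330,180:420].repeat(3,0).repeat(3,1))
units([.42,-.006,.11],down(.022))
```

```text
t 5.8 q [-0.3068, -0.216, 2.0778, 0.0039, 1.2743, -0.3282] p [0.4203, -0.0062, 0.1857] rv [1.1986, 1.2154, -1.1887] F [0.2, 1.1, -2.1] op 0.066
offset [1.51, -0.01, 0.02] rot [0.01, -0.01, -0.04]
```

View pics/w3.png

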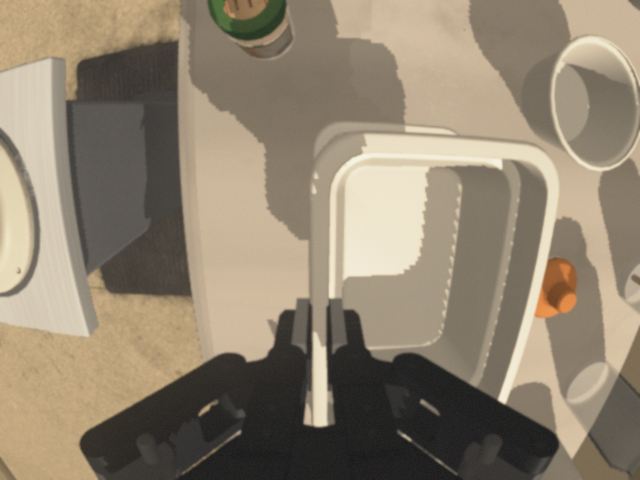

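View pics/s3.png

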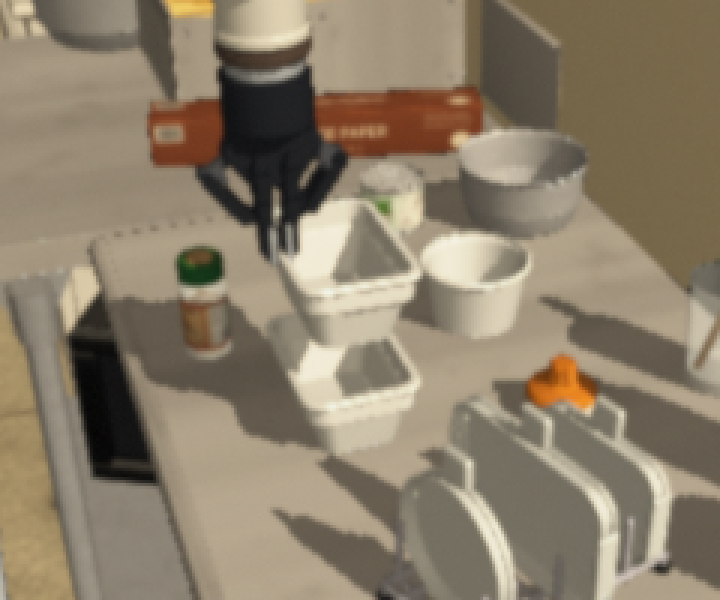

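Run:
```python
from h import *
o=observe(); im=cv2.imread('pics/w3.png').repeat(3,0).repeat(3,1)
draw(im,3*wproj(xf(rpoly(.16,.11,.07),.471,-.005,0,1.593),o)+1)
draw(im,3*wproj(xf(rpoly(.16,.11,.07),.471,-.005,.115,1.593),o)+1,(255,0,0))
cv2.imwrite('pics/w3b.png',im[330:900,870:1660])
```

```text
(no output)
```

View pics/w3b.png

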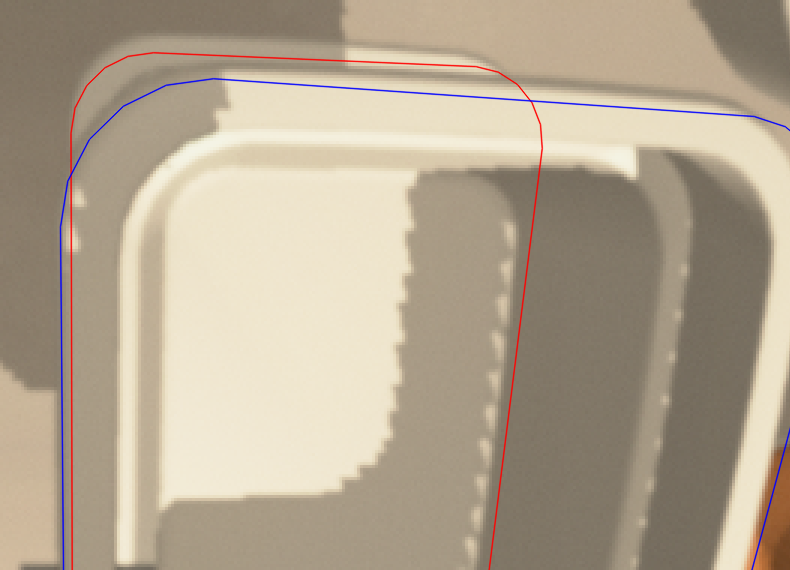

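Request:
drive_tool(moves=[{"jaw":2,"offset":[0.7,-0.01,-0.02],"rot":[0,0,0]},{"jaw":2,"offset":[1.2,-0.01,-0.02],"rot":[0,0,0]},{"jaw":2,"offset":[1.5,-0.01,-0.02],"rot":[0,0,0]},{"jaw":2,"offset":[1.65,-0.01,-0.02],"rot":[0,0,0]},{"jaw":2,"offset":[1.73,-0.01,-0.02],"rot":[0,0,0]},{"jaw":2,"offset":[1.73,-0.01,-0.02],"rot":[0,0,0]}], newtons=50)

```text
time: 6.5
ee_pos: [0.4204, -0.0035, 0.0991]
ee_rot: [1.196, 1.218, -1.186]
force: [0.0, -0.1, -0.4]
opening: 0.065
```

Run:
```python
from h import *
o=st(); im=capture('wrist'); cv2.imwrite('pics/w4.png',im)
```

```text
t 6.5 q [-0.3002, -0.085, 2.1513, 0.0043, 1.0702, -0.3263] p [0.4204, -0.0035, 0.0991] rv [1.1957, 1.2177, -1.1862] F [0.0, -0.1, -0.4] op 0.065
```

View pics/w4.png

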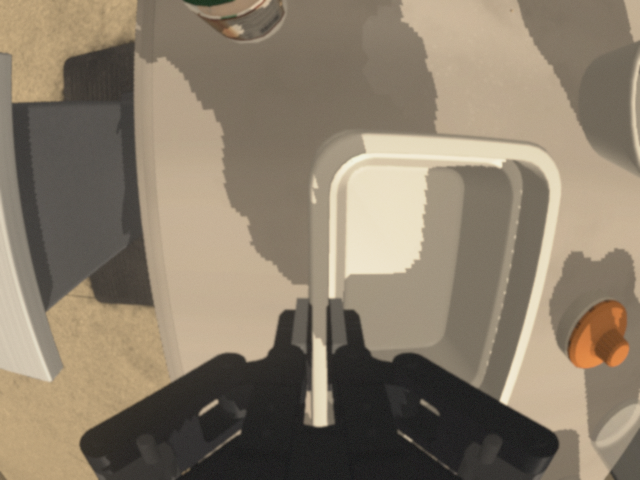

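Request:
drive_tool(moves=[{"jaw":40,"offset":[0,0,0],"rot":[0,0,0]},{"jaw":40,"offset":[0,0,0],"rot":[0,0,0]},{"jaw":40,"offset":[-0.1,0,0],"rot":[0,0,0]},{"jaw":40,"offset":[-1.0,0,0],"rot":[0,0,0]},{"jaw":40,"offset":[-2.0,0,0],"rot":[0,0,0]},{"jaw":40,"offset":[-3.0,0,-1.0],"rot":[0,0,0]},{"jaw":40,"offset":[-3.0,0,-2.0],"rot":[0,0,0]},{"jaw":40,"offset":[-3.0,0,-2.4],"rot":[0,0,0]},{"jaw":40,"offset":[-3.0,0,-2.4],"rot":[0,0,0]}])

```text
time: 7.45
ee_pos: [0.417, 0.1193, 0.2517]
ee_rot: [1.195, 1.218, -1.179]
force: [-0.2, -0.5, -0.4]
opening: 0.467
```

Run:
```python
from h import *
o=st(); im=capture('wrist'); cv2.imwrite('pics/w5.png',im)
m=masks_of('wrist','tub_a'); print([(x['bbox'],x['confidence']) for x in m])
import pickle; pickle.dump((o,m),open('w5.pkl','wb'))
```

```text
t 7.45 q [-0.0038, -0.241, 1.9653, 0.0033, 1.4073, -0.0332] p [0.417, 0.1193, 0.2517] rv [1.195, 1.2175, -1.179] F [-0.2, -0.5, -0.4] op 0.467
[([309.3, 255.8, 115.3, 123.2], 0.84), ([309.9, 264.3, 123.1, 144.4], 0.75)]
```

View pics/w5.png

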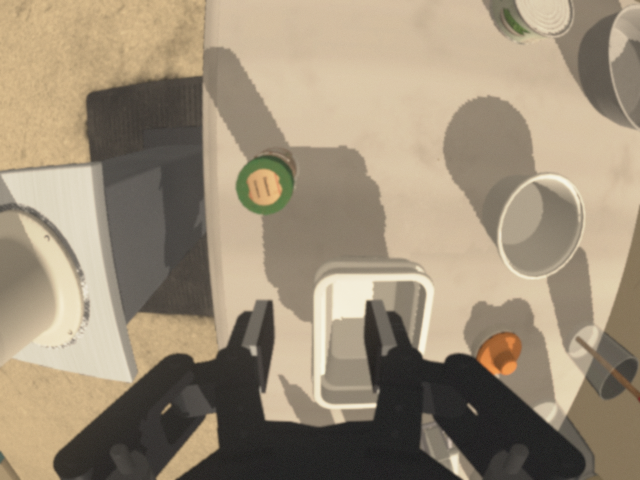

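```bash
cat > kin.py <<'E'
from h import *
D=np.array([eval(l) for l in open('kin.txt')])
def fk(p,q):
    d1,lat,a1,L2,L3,a3,L6=p
    Rz=lambda a:R.from_euler('z',a); Ry=lambda a:R.from_euler('y',a)
    # arm plane: x radial, z up
    r=Rz(q[0]); P=r.apply([a1,lat,0])+[0,0,d1]
    r=r*Ry(q[1]); P=P+r.apply([0,0,L2])
    r=r*Ry(q[2]); P=P+r.apply([a3,0,L3])
    r=r*Rz(q[3])*Ry(q[4]); P=P+r.apply([0,0,L6]); r=r*Rz(q[5])
    # tool x = local z ; tool y = local -x (J6=0: y radial when down)
    M=r.as_matrix(); T=np.array([M[:,2],-M[:,0],-M[:,1]]).T
    return P,T
def res(p,full=True):
    e=[]
    for d in D:
        P,T=fk(p,d[:6]); e+=list(P-d[6:9])
        e+=list(.1*(R.from_matrix(T).inv()*R.from_rotvec(d[9:])).as_rotvec())
    return np.r_[e,1e-3*(p[6]-.3), 1e-3*p[2]]
if __name__=='__main__':
    b=None
    for s in(1,-1):
        r=least_squares(res,[.2,-.12*s,0,.45,.5,0,.3])
        if b is None or r.cost<b.cost:b=r
    print(np.round(b.x,4),b.cost,np.abs(b.fun).max()); np.save('kp.npy',b.x)
    print(np.round(fk(b.x,D[0][:6])[1]-R.from_rotvec(D[0][9:]).as_matrix(),3))
E
python3 kin.py
```

```text
[ 0.2982  0.1199 -0.      0.3857  0.5191  0.0478  0.2945] 1.540508899876869e-11 5.501816497825496e-06
[[ 0.  0.  0.]
 [-0.  0. -0.]
 [-0. -0.  0.]]
```

```bash
cat > ik.py <<'E'
from kin import *
kp=np.load('kp.npy')
lo=np.array([-2.91,-.94,.18,-1.29,.17,-3]);hi=np.array([2.91,2.29,2.7,4.43,2.64,3])
def ik(P,T,seeds=12,q0=None):
    rng=np.random.default_rng(0);best=None
    def f(q):
        p,t=fk(kp,q); return np.r_[p-P,.2*(R.from_matrix(t).inv()*R.from_matrix(T)).as_rotvec()]
    for k in range(seeds):
        s=q0 if (k==0 and q0 is not None) else rng.uniform(np.maximum(lo,[-1.5,-.9,.3,-1,.2,-2]),np.minimum(hi,[1.5,1.5,2.6,2.5,2.5,2]))
        r=least_squares(f,np.clip(s,lo+1e-6,hi-1e-6),bounds=(lo,hi))
        if best is None or r.cost<best.cost: best=r
        if best.cost<1e-9: break
    return best.x,np.linalg.norm(best.fun)
def pose_dir(az,beta,flip=1): # tool x direction: azimuth az, beta from down; tool y in vertical plane, pointing az at beta=0 -> up at 90deg
    h=np.array([np.cos(az),np.sin(az),0]);u=np.array([0,0,1.])
    x=np.sin(beta)*h-np.cos(beta)*u; y=flip*(np.cos(beta)*h+np.sin(beta)*u)
    return np.array([x,y,np.cross(x,y)]).T
if __name__=='__main__':
    for (cx,cy,az) in((.471,-.004,.02),(.6,.2,.3),(.5,.29,.52),(.5,.29,.0),(.5,.29,-.5)):
        for b in (90,75,60,45,30):
            be=np.radians(b); T0=pose_dir(az,be); 
            # lid tilt: far edge (y=-61) fixed at z=.106 ; TCP from far edge by .135 along -toolx
            far=np.array([cx,cy,.106])+.061*np.array([np.cos(az),np.sin(az),0])
            P=far-.135*T0[:,0]
            o=[]
            for fl in(1,-1):
                q,e=ik(P,pose_dir(az,be,fl)); o.append((np.round(q,2).tolist(),round(e,4)))
            print(cx,cy,az,b,np.round(P,3),o)
E
python3 ik.py
```

```text
0.471 -0.004 0.02 90 [ 0.397 -0.005  0.106] [([-1.75, 1.04, 2.7, 1.37, 1.47, 2.55], np.float64(0.018)), ([-1.75, 1.04, 2.7, 1.37, 1.47, -0.59], np.float64(0.018))]
0.471 -0.004 0.02 75 [ 0.402 -0.005  0.141] [([-2.39, 1.39, 2.7, 0.92, 0.87, 2.45], np.float64(0.0707)), ([-1.33, 0.7, 2.7, 1.71, 1.61, -0.24], np.float64(0.0707))]
0.471 -0.004 0.02 60 [ 0.415 -0.005  0.174] [([-0.65, -0.93, 2.7, 0.74, 0.81, -1.05], np.float64(0.0511)), ([-0.65, -0.93, 2.7, 0.74, 0.81, 2.09], np.float64(0.0511))]
0.471 -0.004 0.02 45 [ 0.437 -0.005  0.201] [([-0.59, -0.94, 2.64, 0.57, 0.84, -0.86], np.float64(0.0014)), ([-0.59, -0.94, 2.64, 0.57, 0.84, 2.28], np.float64(0.0014))]
0.471 -0.004 0.02 30 [ 0.465 -0.004  0.223] [([-0.41, -0.57, 2.33, 0.27, 0.91, -0.54], np.float64(0.0)), ([-0.41, -0.57, 2.33, 0.27, 0.91, 2.6], np.float64(0.0))]
0.6 0.2 0.3 90 [0.529 0.178 0.106] [([-0.15, 0.51, 2.45, 2.67, 1.38, -3.0], np.float64(0.0135)), ([-0.12, 0.55, 2.43, 2.72, 1.43, 0.06], np.float64(0.0))]
0.6 0.2 0.3 75 [0.534 0.179 0.141] [([-0.1, 0.05, 2.54, 2.6, 0.81, -2.86], np.float64(0.0)), ([-0.1, 0.05, 2.54, 2.
[... 2114 characters left out ...]
, np.float64(0.0318)), ([0.93, 0.75, 1.95, 4.43, 1.51, -0.42], np.float64(0.0318))]
0.5 0.29 -0.5 75 [0.439 0.323 0.141] [([0.93, 0.46, 1.86, -1.29, 1.3, 2.24], np.float64(0.0352)), ([0.93, 0.46, 1.86, -1.29, 1.3, -0.9], np.float64(0.0352))]
0.5 0.29 -0.5 60 [0.451 0.317 0.174] [([0.85, 0.25, 1.97, -1.25, 1.1, 2.08], np.float64(0.0)), ([0.85, 0.25, 1.97, -1.25, 1.1, -1.06], np.float64(0.0))]
0.5 0.29 -0.5 45 [0.47  0.307 0.201] [([0.71, 0.1, 1.93, -0.9, 1.01, 1.68], np.float64(0.0)), ([0.71, 0.1, 1.93, -0.9, 1.01, -1.46], np.float64(0.0))]
0.5 0.29 -0.5 30 [0.494 0.293 0.223] [([0.55, 0.06, 1.83, -0.53, 1.04, 1.27], np.float64(0.0)), ([0.55, 0.06, 1.83, -0.53, 1.04, -1.87], np.float64(0.0))]
```

```bash
python3 -c "
from h import *
units([.54,-.27,.27],down(-2.84))
print('tin',atz('top',[160,206],.058),'jar',atz('top',[238,312],.106),'edge',atz('top',[132,260],0),atz('top',[160,345],0))"
```

```text
offset [-0.38, 2.26, 7.79] rot [20.52, -0.08, 0.0]
tin [0.62887172 0.34213652 0.058     ] jar [0.37999582 0.14842067 0.106     ] edge [0.5047302  0.42633026 0.        ] [0.29743082 0.35308783 0.        ]
```

Request:
drive_tool(moves=[{"jaw":40,"offset":[-0.38,2.26,7.79],"rot":[20.5,0,0]},{"jaw":40,"offset":[-0.38,2.26,7.79],"rot":[20.5,0,0]},{"jaw":40,"offset":[-0.38,2.26,7.79],"rot":[20.5,0,0]},{"jaw":40,"offset":[-0.38,2.26,7.79],"rot":[20.5,0,0]},{"jaw":40,"offset":[-0.38,2.26,7.79],"rot":[20.5,0,0]},{"jaw":40,"offset":[-0.38,2.26,7.79],"rot":[20.5,0,0]},{"jaw":40,"offset":[-0.38,2.26,7.79],"rot":[20.5,0,0]},{"jaw":40,"offset":[-0.38,2.26,7.79],"rot":[20.5,0,0]},{"jaw":40,"offset":[-0.38,2.26,7.79],"rot":[20.5,0,0]},{"jaw":40,"offset":[-0.38,2.26,7.79],"rot":[20.5,0,0]},{"jaw":40,"offset":[-0.38,2.26,7.79],"rot":[20.5,0,0]},{"jaw":40,"offset":[-0.38,2.26,7.79],"rot":[20.5,0,0]}])

```text
time: 8.75
ee_pos: [0.5386, -0.272, 0.2693]
ee_rot: [-2.114, 0.224, 2.1]
force: [0.0, -0.1, -0.4]
opening: 0.47
```

```bash
python3 -c "
from h import *
st(); units([.54,-.27,.27],down(-2.84))"
```

```text
t 8.75 q [-0.6706, 0.2106, 1.4841, 0.0058, 1.4431, 1.1139] p [0.5386, -0.272, 0.2693] rv [-2.1136, 0.2237, 2.1003] F [0.0, -0.1, -0.4] op 0.47
offset [-0.01, -0.04, -0.02] rot [7.55, -0.03, 0.05]
```

Request:
drive_tool(moves=[{"jaw":40,"offset":[0,0,0],"rot":[7.55,0,0]},{"jaw":40,"offset":[0,0,0],"rot":[7.55,0,0]},{"jaw":40,"offset":[0,0,0],"rot":[7.55,0,0]},{"jaw":40,"offset":[0,0,0],"rot":[7.55,0,0]},{"jaw":40,"offset":[0,0,0],"rot":[7.55,0,0]},{"jaw":40,"offset":[0,0,0],"rot":[7.55,0,0]},{"jaw":40,"offset":[0,0,0],"rot":[7.55,0,0]},{"jaw":40,"offset":[0,0,0],"rot":[7.55,0,0]}])

```text
time: 9.55
ee_pos: [0.5375, -0.2734, 0.269]
ee_rot: [-1.428, 1.047, 1.422]
force: [-0.2, 0.2, -0.4]
opening: 0.468
```

Run:
```python
from h import *
o=st(); im=capture('wrist'); cv2.imwrite('pics/w6.png',im)
for th in('long_lid_tab','long_lid_grip','long_lid','lid_rack'):
    r=spot_point('wrist',th); print(th,[(x['pixel'],round(x['confidence'],2)) for x in r][:4])
```

```text
t 9.55 q [-0.6733, 0.2106, 1.4847, 0.0054, 1.4433, 2.1686] p [0.5375, -0.2734, 0.269] rv [-1.4276, 1.0471, 1.4219] F [-0.2, 0.2, -0.4] op 0.468
long_lid_tab [([314.2, 239.2], 0.86)]
long_lid_grip [([296.1, 209.1], 0.7)]
long_lid [([313.4, 214.0], 0.93), ([300.4, 209.3], 0.4)]
lid_rack []
```

View pics/w6.png

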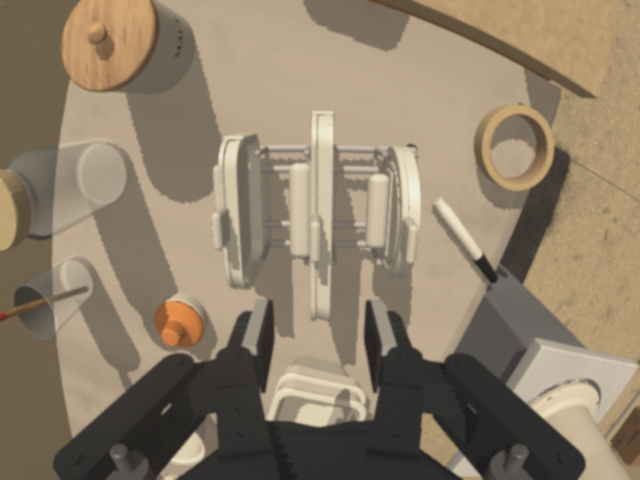

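Run:
```python
from h import *
o=observe()
for z in(.155,.167): print(z,watz([314.8,240],z,o))
a=watz([321,130],.13,o);b=watz([319,305],.13,o);print(a,b,np.degrees(np.arctan2(*(b-a)[[1,0]])))
im=cv2.imread('pics/w6.png')[95:335,200:440].repeat(3,0).repeat(3,1)[:600+120]
cv2.imwrite('pics/w6z.png',cv2.resize(im,(600,600)))
```

```text
0.155 [ 0.54043855 -0.27044074  0.155     ]
0.167 [ 0.54149825 -0.2744678   0.167     ]
[ 0.55887992 -0.3432014   0.13      ] [ 0.51800655 -0.2086048   0.13      ] 106.89212524222332
```

View pics/w6z.png

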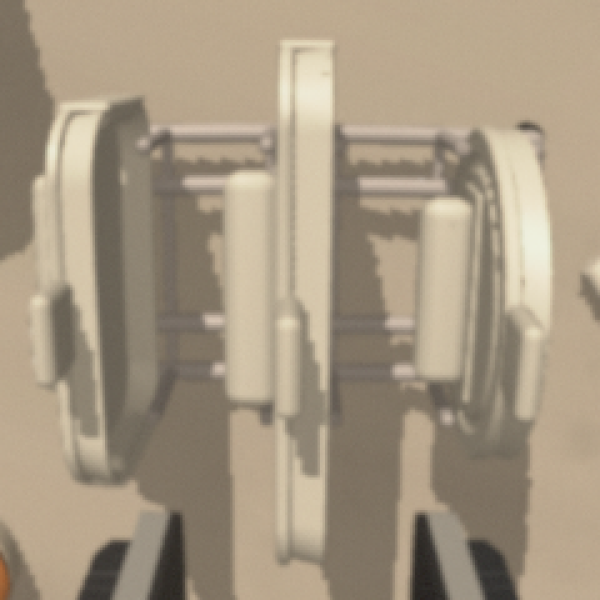

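Run:
```python
from h import *
units([.5412,-.2735,.158],down(-2.847))
```

```text
offset [2.22, -0.03, -0.04] rot [0.06, 0.0, 0.05]
```

Run:
```python
from h import *
for i in range(2): o=st()
from ik import fk,kp
print(fk(kp,o['joint_positions']))
```

```text
t 9.8 q [-0.6713, 0.2106, 1.4843, 0.0058, 1.4432, 2.166] p [0.5383, -0.2723, 0.2692] rv [-1.4312, 1.0441, 1.4246] F [0.4, -0.3, 0.3] op 0.466
t 9.8 q [-0.6713, 0.2106, 1.4843, 0.0058, 1.4432, 2.166] p [0.5383, -0.2723, 0.2692] rv [-1.4312, 1.0441, 1.4246] F [0.4, -0.3, 0.3] op 0.466
(array([ 0.53827337, -0.272336  ,  0.26921354]), array([[ 6.32443600e-03, -9.54271452e-01, -2.98874551e-01],
       [ 2.27794594e-03, -2.98866004e-01,  9.54292367e-01],
       [-9.99977406e-01, -6.71618107e-03,  2.83619865e-04]]))
```

Request:
drive_tool(moves=[{"jaw":40,"offset":[1.0,-0.05,-0.04],"rot":[0,0,0]},{"jaw":40,"offset":[1.8,-0.05,-0.04],"rot":[0,0,0]},{"jaw":40,"offset":[2.22,-0.05,-0.04],"rot":[0,0,0]},{"jaw":40,"offset":[2.22,-0.05,-0.04],"rot":[0,0,0]},{"jaw":2,"offset":[2.22,-0.05,-0.04],"rot":[0,0,0]},{"jaw":2,"offset":[2.22,-0.05,-0.04],"rot":[0,0,0]},{"jaw":2,"offset":[2.22,-0.05,-0.04],"rot":[0,0,0]},{"jaw":2,"offset":[2.22,-0.05,-0.04],"rot":[0,0,0]},{"jaw":2,"offset":[2.22,-0.05,-0.04],"rot":[0,0,0]}], newtons=70)

```text
time: 10.7
ee_pos: [0.5431, -0.2743, 0.1609]
ee_rot: [-1.435, 1.044, 1.421]
force: [-0.7, -0.3, 5.8]
opening: 0.072
```

Run:
```python
from h import *
o=st(); im=capture('wrist'); cv2.imwrite('pics/w7.png',im)
```

```text
t 10.7 q [-0.6687, 0.3079, 1.5866, 0.0059, 1.2391, 2.1674] p [0.5431, -0.2743, 0.1609] rv [-1.4354, 1.0444, 1.4207] F [-0.7, -0.3, 5.8] op 0.072
```

View pics/w7.png

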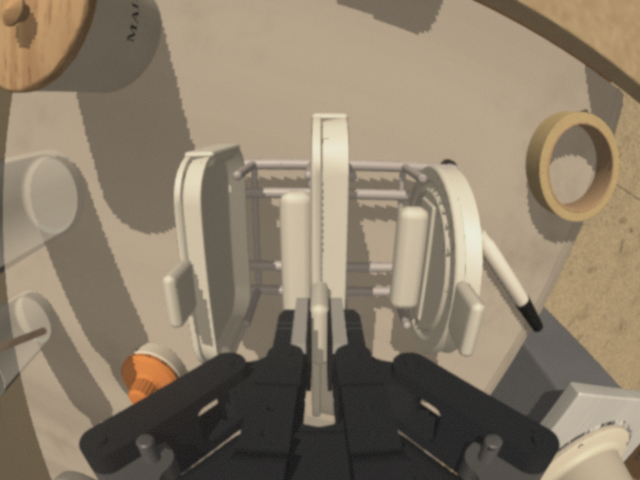

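```bash
python3 kin.py
cat > plan.py <<'E'
from ik import *
import sys
def tp(C,az,b,clr):
    be=np.radians(b); h=np.array([np.cos(az),np.sin(az),0]);u=np.array([0,0,1.])
    E=np.r_[C,0]+.061*h
    T=pose_dir(az,be,-1); n=np.cos(be)*h+np.sin(be)*u
    return E-.141*T[:,0]+.012*n+clr*u,T
if __name__=='__main__':
  for C,az in(((.49,.29),.45),((.51,.30),.45),((.50,.29),.3),((.5,.29),.6)):
    q=observe()['joint_positions']
    print(C,az)
    for b in(0,15,30,45,60,70,75):
        P,T=tp(C,az,b,.02); q2,e=ik(P,T,1,q); print(b,np.round(P,3),np.round(q2,2).tolist(),round(e,4),'dq',round(np.abs(q2-q).max(),2)); q=q2
E
python3 plan.py
```

```text
[ 0.2981  0.1199 -0.      0.3857  0.5191  0.0478  0.2944] 1.5564352079011317e-11 5.558674915326189e-06
[[ 0.  0.  0.]
 [-0.  0. -0.]
 [-0. -0.  0.]]
(0.49, 0.29) 0.45
0 [0.556 0.322 0.161] [0.33, 0.39, 1.48, 0.01, 1.27, 3.0] 0.0044 dq 1.0
15 [0.523 0.306 0.159] [0.31, 0.13, 1.82, 0.04, 0.93, 2.98] 0.0 dq 0.34
30 [0.491 0.29  0.148] [0.28, -0.09, 2.13, 0.16, 0.59, 2.86] 0.0 dq 0.35
45 [0.463 0.277 0.128] [0.23, -0.23, 2.41, 0.71, 0.24, 2.29] 0.0 dq 0.57
60 [0.44  0.266 0.101] [0.16, -0.16, 2.61, 2.48, 0.42, 0.47] 0.0 dq 1.82
70 [0.429 0.261 0.08 ] [0.11, 0.13, 2.64, 2.72, 0.87, 0.16] 0.0 dq 0.45
75 [0.425 0.259 0.068] [0.09, 0.33, 2.61, 2.75, 1.13, 0.08] 0.0 dq 0.25
(0.51, 0.3) 0.45
0 [0.576 0.332 0.161] [0.33, 0.45, 1.4, 0.02, 1.29, 3.0] 0.0051 dq 1.0
15 [0.543 0.316 0.159] [0.32, 0.19, 1.75, 0.04, 0.94, 2.99] 0.0 dq 0.35
30 [0.511 0.3   0.148] [0.29, -0.03, 2.07, 0.15, 0.58, 2.87] 0.0 dq 0.36
45 [0.483 0.287 0.128] [0.24, -0.15, 2.35, 0.72, 0.22, 2.29] 0.0 dq 0.59
60 [0.46  0.276 0.101] [0.18, -0.08, 2.54, 2.55, 0.42, 0.42] 0.0 dq 1.87
70 [0.449 0.271 0.08 ] [0.14, 0.17, 2.58, 2.76,
[... 439 characters left out ...]
8, 2.54, 3.23, 0.37, -0.06] 0.0 dq 3.09
70 [0.436 0.27  0.08 ] [0.34, 0.18, 2.57, 3.2, 0.83, -0.02] 0.0 dq 0.46
75 [0.431 0.269 0.068] [0.34, 0.36, 2.54, 3.19, 1.07, -0.01] 0.0 dq 0.24
(0.5, 0.29) 0.6
0 [0.56  0.331 0.161] [0.35, 0.42, 1.45, 0.0, 1.28, 2.89] 0.0 dq 1.02
15 [0.53  0.31  0.159] [0.3, 0.15, 1.79, 0.1, 0.95, 2.79] 0.0 dq 0.35
30 [0.501 0.291 0.148] [0.22, -0.06, 2.11, 0.32, 0.63, 2.54] 0.0 dq 0.32
45 [0.475 0.273 0.128] [0.11, -0.2, 2.39, 1.0, 0.4, 1.83] 0.0 dq 0.72
60 [0.455 0.259 0.101] [-0.02, -0.13, 2.59, 2.0, 0.59, 0.73] 0.0 dq 1.1
70 [0.444 0.252 0.08 ] [-0.12, 0.14, 2.62, 2.28, 0.95, 0.3] 0.0 dq 0.42
75 [0.441 0.249 0.068] [-0.16, 0.34, 2.59, 2.33, 1.16, 0.16] 0.0 dq 0.21
```

```bash
cat > plan2.py <<'E'
from plan import *
C,az=(.5,.305),.6
o=st(); q=o['joint_positions']
for b,clr in((0,.12),(15,.12),(30,.1),(40,.1),(50,.06),(60,.03),(60,.0)):
    P,T=tp(C,az,b,clr); q2,e=ik(P,T,1,q); print(b,np.round(P,3),np.round(q2,2).tolist(),round(e,4),'dq',round(np.abs(q2-q).max(),2)); q=q2
    units(P,T,o)
E
python3 plan2.py
python3 -c "
from h import *
units([.485,-.083,.28],down(-2.847))"
```

```text
t 10.75 q [-0.6687, 0.3079, 1.5866, 0.0059, 1.2391, 2.1674] p [0.5431, -0.2743, 0.1609] rv [-1.4352, 1.0444, 1.4207] F [-1.3, 0.2, 4.6] op 0.074
0 [0.56  0.346 0.261] [0.37, 0.36, 1.32, 0.0, 1.46, 2.91] 0.0 dq 1.04
offset [-2.01, -4.05, 11.73] rot [-2.12, -0.03, 0.06]
15 [0.53  0.325 0.259] [0.32, 0.08, 1.67, 0.08, 1.14, 2.84] 0.0 dq 0.35
offset [-1.98, -3.35, 11.52] rot [-2.11, -0.31, -1.8]
30 [0.501 0.306 0.228] [0.25, -0.16, 2.02, 0.24, 0.79, 2.67] 0.0 dq 0.35
offset [-1.36, -2.67, 11.31] rot [-2.06, -0.59, -3.66]
40 [0.483 0.293 0.216] [0.19, -0.3, 2.22, 0.46, 0.61, 2.44] 0.0 dq 0.23
offset [-1.12, -2.26, 11.19] rot [-2.02, -0.77, -4.9]
50 [0.468 0.283 0.16 ] [0.12, -0.3, 2.44, 1.09, 0.41, 1.76] 0.0 dq 0.68
offset [-0.0, -1.89, 11.08] rot [-1.97, -0.96, -6.14]
60 [0.455 0.274 0.111] [0.04, -0.15, 2.57, 2.02, 0.54, 0.76] 0.0 dq 1.0
offset [0.98, -1.58, 10.99] rot [-1.91, -1.14, -7.38]
60 [0.455 0.274 0.081] [0.04, -0.01, 2.55, 2.19, 0.6, 0.56] 0.0 dq 0.2
offset [1.58, -1.57, 11.0] rot [-1.91, -1.14, -7.38]
offset [-2.4, -0.06, 3.99] rot [0.06, -0.02, 0.07]
```

Request:
drive_tool(moves=[{"jaw":2,"offset":[-0.5,0,0],"rot":[0,0,0]},{"jaw":2,"offset":[-1.3,0,0],"rot":[0,0,0]},{"jaw":2,"offset":[-2.1,0,0],"rot":[0,0,0]},{"jaw":2,"offset":[-2.4,0,0.6],"rot":[0,0,0]},{"jaw":2,"offset":[-2.4,-0.02,1.5],"rot":[0,0,0]},{"jaw":2,"offset":[-2.4,-0.04,2.4],"rot":[0,0,0]},{"jaw":2,"offset":[-2.4,-0.05,3.3],"rot":[0,0,0]},{"jaw":2,"offset":[-2.4,-0.1,4.1],"rot":[0,0,0]},{"jaw":2,"offset":[-2.4,-0.45,4.95],"rot":[-0.25,-0.04,-0.2]},{"jaw":2,"offset":[-2.35,-0.85,5.85],"rot":[-0.5,-0.08,-0.45]},{"jaw":2,"offset":[-2.3,-1.2,6.7],"rot":[-0.8,-0.1,-0.7]},{"jaw":2,"offset":[-2.3,-1.6,7.55],"rot":[-1.0,-0.15,-0.9]}], newtons=70)

```text
time: 11.95
ee_pos: [0.5049, 0.1119, 0.2754]
ee_rot: [-1.556, 0.838, 1.437]
force: [1.2, -0.4, -0.7]
opening: 0.072
```

```bash
python3 plan2.py
python3 - <<'E'
from h import *
cv2.imwrite('pics/s8.png',capture('side'))
E
```

```text
t 11.95 q [-0.0584, -0.1176, 1.8173, 0.0745, 1.3262, 2.624] p [0.5049, 0.1119, 0.2754] rv [-1.5556, 0.8381, 1.4374] F [1.2, -0.4, -0.7] op 0.072
0 [0.56  0.346 0.261] [0.37, 0.36, 1.32, 0.0, 1.46, 2.91] 0.0 dq 0.5
offset [0.72, -2.95, 3.75] rot [-1.11, -0.02, 0.98]
15 [0.53  0.325 0.259] [0.32, 0.08, 1.67, 0.08, 1.14, 2.84] 0.0 dq 0.35
offset [0.66, -2.22, 3.64] rot [-1.09, -0.17, -0.89]
30 [0.501 0.306 0.228] [0.25, -0.16, 2.02, 0.24, 0.79, 2.67] 0.0 dq 0.35
offset [1.18, -1.45, 3.52] rot [-1.07, -0.31, -2.76]
40 [0.483 0.293 0.216] [0.19, -0.3, 2.22, 0.46, 0.61, 2.44] 0.0 dq 0.23
offset [1.37, -1.0, 3.46] rot [-1.04, -0.4, -4.01]
50 [0.468 0.283 0.16 ] [0.12, -0.3, 2.44, 1.09, 0.41, 1.76] 0.0 dq 0.68
offset [2.42, -0.48, 3.39] rot [-1.01, -0.5, -5.26]
60 [0.455 0.274 0.111] [0.04, -0.15, 2.57, 2.02, 0.54, 0.76] 0.0 dq 1.0
offset [3.35, -0.03, 3.33] rot [-0.98, -0.59, -6.5]
60 [0.455 0.274 0.081] [0.04, -0.01, 2.55, 2.19, 0.6, 0.56] 0.0 dq 0.2
offset [3.94, 0.05, 3.33] rot [-0.98, -0.59, -6.5]
```

View pics/s8.png

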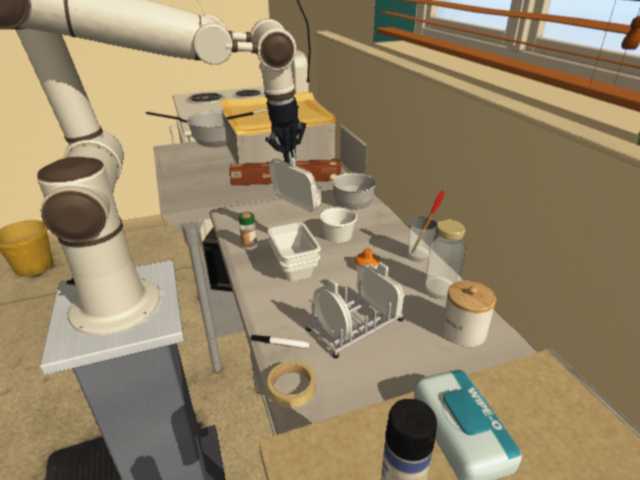

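Request:
drive_tool(moves=[{"jaw":2,"offset":[0.1,-0.5,0.8],"rot":[-0.25,-0.04,-0.2]},{"jaw":2,"offset":[0.2,-0.9,1.6],"rot":[-0.5,-0.08,-0.4]},{"jaw":2,"offset":[0.35,-1.3,2.4],"rot":[-0.75,-0.12,-0.8]},{"jaw":2,"offset":[0.5,-1.5,3.1],"rot":[-0.9,-0.18,-1.5]},{"jaw":2,"offset":[0.8,-1.5,3.5],"rot":[-1.05,-0.25,-2.2]},{"jaw":2,"offset":[1.1,-1.35,3.5],"rot":[-1.06,-0.32,-3.0]},{"jaw":2,"offset":[1.37,-1.0,3.46],"rot":[-1.04,-0.4,-4.0]},{"jaw":2,"offset":[1.37,-1.0,3.46],"rot":[-1.04,-0.4,-4.0]},{"jaw":2,"offset":[1.37,-1.0,3.46],"rot":[-1.04,-0.4,-4.0]}])

```text
time: 12.9
ee_pos: [0.479, 0.2993, 0.2131]
ee_rot: [-1.671, 0.23, 1.146]
force: [1.6, 0.5, -0.7]
opening: 0.073
```

```bash
python3 plan2.py |grep -v "^ " | tail -9; python3 kin.py
```

```text
offset [0.04, -0.52, -0.14] rot [-0.0, 0.06, 1.22]
40 [0.483 0.293 0.216] [0.19, -0.3, 2.22, 0.46, 0.61, 2.44] 0.0 dq 0.23
offset [-0.04, -0.04, -0.14] rot [-0.01, 0.06, -0.03]
50 [0.468 0.283 0.16 ] [0.12, -0.3, 2.44, 1.09, 0.41, 1.76] 0.0 dq 0.68
offset [0.58, 0.97, -0.15] rot [-0.01, 0.06, -1.28]
60 [0.455 0.274 0.111] [0.04, -0.15, 2.57, 2.02, 0.54, 0.76] 0.0 dq 1.0
offset [1.13, 1.84, -0.16] rot [-0.02, 0.06, -2.53]
60 [0.455 0.274 0.081] [0.04, -0.01, 2.55, 2.19, 0.6, 0.56] 0.0 dq 0.2
offset [1.59, 2.22, -0.16] rot [-0.02, 0.06, -2.53]
[ 0.2981  0.1199 -0.      0.3857  0.5191  0.0478  0.2944] 1.567995182505125e-11 5.599982988111985e-06
[[ 0.  0.  0.]
 [-0.  0. -0.]
 [-0. -0.  0.]]
```

Request:
drive_tool(moves=[{"jaw":2,"offset":[0.2,0.35,-0.15],"rot":[0,0.06,-0.4]},{"jaw":2,"offset":[0.4,0.7,-0.15],"rot":[0,0.06,-0.8]},{"jaw":2,"offset":[0.58,0.97,-0.15],"rot":[0,0.06,-1.2]},{"jaw":2,"offset":[0.72,1.2,-0.15],"rot":[0,0.06,-1.55]},{"jaw":2,"offset":[0.82,1.35,-0.16],"rot":[0,0.06,-1.8]},{"jaw":2,"offset":[0.92,1.5,-0.16],"rot":[0,0.06,-2.05]},{"jaw":2,"offset":[1.03,1.67,-0.16],"rot":[0,0.06,-2.3]},{"jaw":2,"offset":[1.13,1.84,-0.16],"rot":[0,0.06,-2.5]},{"jaw":2,"offset":[1.13,1.84,-0.16],"rot":[0,0.06,-2.5]},{"jaw":2,"offset":[1.13,1.84,-0.16],"rot":[0,0.06,-2.5]}])

```text
time: 13.9
ee_pos: [0.458, 0.2741, 0.1136]
ee_rot: [-1.639, -0.06, 0.874]
force: [0.3, 0.4, -1.7]
opening: 0.073
```

```bash
python3 plan2.py |grep -v "^ " | tail -4
python3 - <<'E'
from h import *
cv2.imwrite('pics/s9.png',capture('side')[100:340,150:430].repeat(2,0).repeat(2,1))
E
```

```text
60 [0.455 0.274 0.111] [0.04, -0.15, 2.57, 2.02, 0.54, 0.76] 0.0 dq 1.0
offset [-0.02, 0.08, 0.03] rot [-0.01, -0.01, -0.01]
60 [0.455 0.274 0.081] [0.04, -0.01, 2.55, 2.19, 0.6, 0.56] 0.0 dq 0.2
offset [0.28, 0.6, 0.03] rot [-0.01, -0.01, -0.01]
```

View pics/s9.png

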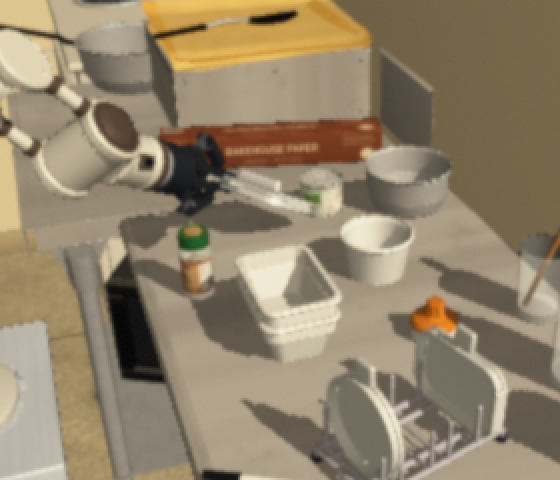

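Request:
drive_tool(moves=[{"jaw":2,"offset":[0.12,0.28,0.03],"rot":[0,0,0]},{"jaw":2,"offset":[0.22,0.48,0.03],"rot":[0,0,0]},{"jaw":2,"offset":[0.28,0.58,0.03],"rot":[0,0,0]},{"jaw":2,"offset":[0.28,0.6,0.03],"rot":[0,0,0]}])

```text
time: 14.35
ee_pos: [0.4564, 0.2744, 0.0823]
ee_rot: [-1.64, -0.064, 0.873]
force: [0.3, 0.2, -0.9]
opening: 0.072
```

Run:
```python
from h import *
o=st()
cv2.imwrite('pics/w10.png',capture('wrist'))
```

```text
t 14.35 q [0.0423, -0.0109, 2.5488, 2.1829, 0.5947, 0.5651] p [0.4564, 0.2744, 0.0823] rv [-1.6397, -0.0638, 0.8731] F [0.3, 0.2, -0.9] op 0.072
```

View pics/w10.png

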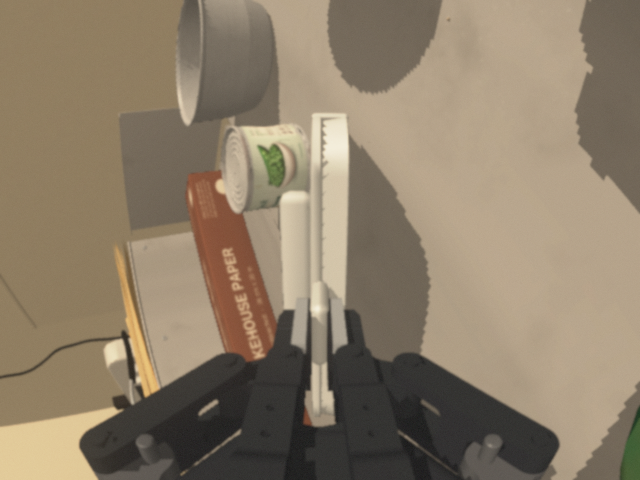

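Request:
drive_tool(moves=[{"jaw":2,"offset":[0.03,0.05,0],"rot":[0,0,0]},{"jaw":2,"offset":[0.06,0.1,0],"rot":[0,0,0]},{"jaw":2,"offset":[0.06,0.1,0],"rot":[0,0,0]}])

```text
time: 14.7
ee_pos: [0.4579, 0.2749, 0.0784]
ee_rot: [-1.64, -0.068, 0.87]
force: [0.8, 0.6, 3.1]
opening: 0.072
```

Request:
drive_tool(moves=[{"jaw":12,"offset":[0,0,0],"rot":[0,0,0]},{"jaw":20,"offset":[0,0,0],"rot":[0,0,0]},{"jaw":28,"offset":[0,0,0],"rot":[0,0,0]},{"jaw":34,"offset":[0,0,0],"rot":[0,0,0]},{"jaw":34,"offset":[0,0,0],"rot":[0,0,0]},{"jaw":34,"offset":[0,0,0],"rot":[0,0,0]}])

```text
time: 15.3
ee_pos: [0.4576, 0.2749, 0.0782]
ee_rot: [-1.64, -0.067, 0.87]
force: [-1.1, 0.0, 0.2]
opening: 0.399
```

Run:
```python
from h import *
o=st()
cv2.imwrite('pics/s11.png',np.hstack([capture('side')[130:330,180:380].repeat(2,0).repeat(2,1),cv2.resize(capture('wrist')[80:480,120:520],(400,400))]))
```

```text
t 15.3 q [0.0424, 0.0156, 2.543, 2.2113, 0.6104, 0.5317] p [0.4576, 0.2749, 0.0782] rv [-1.6395, -0.0674, 0.87] F [-1.1, 0.0, 0.2] op 0.399
```

View pics/s11.png

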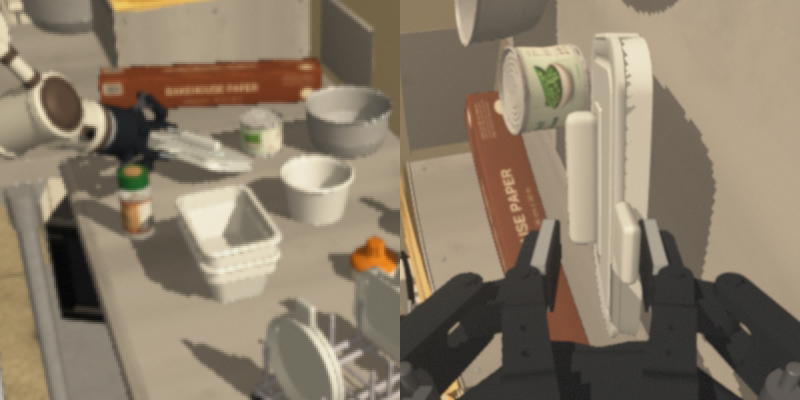

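Request:
drive_tool(moves=[{"jaw":34,"offset":[0.08,0.13,0],"rot":[0,0,0]},{"jaw":34,"offset":[0.15,0.26,0],"rot":[0,0,0]},{"jaw":34,"offset":[0.0,0.26,0],"rot":[0,0,0]},{"jaw":34,"offset":[-0.2,0.26,0],"rot":[0,0,0]},{"jaw":34,"offset":[-0.5,0.26,0],"rot":[0,0,0]},{"jaw":34,"offset":[-0.8,0.26,0],"rot":[0,0,0]},{"jaw":34,"offset":[-0.9,0.2,0],"rot":[0,0,0]}])

```text
time: 16.1
ee_pos: [0.4205, 0.2496, 0.0918]
ee_rot: [-1.639, -0.067, 0.87]
force: [-0.8, 0.0, -0.0]
opening: 0.399
```

Run:
```python
from h import *
o=st()
cv2.imwrite('pics/s12.png',np.hstack([capture('side')[130:330,180:380].repeat(2,0).repeat(2,1),cv2.resize(capture('wrist')[80:480,120:520],(400,400))]))
```

```text
t 16.1 q [-0.0709, -0.2158, 2.6894, 1.9694, 0.6255, 0.7159] p [0.4205, 0.2496, 0.0918] rv [-1.6395, -0.0669, 0.8698] F [-0.8, 0.0, -0.0] op 0.399
```

View pics/s12.png

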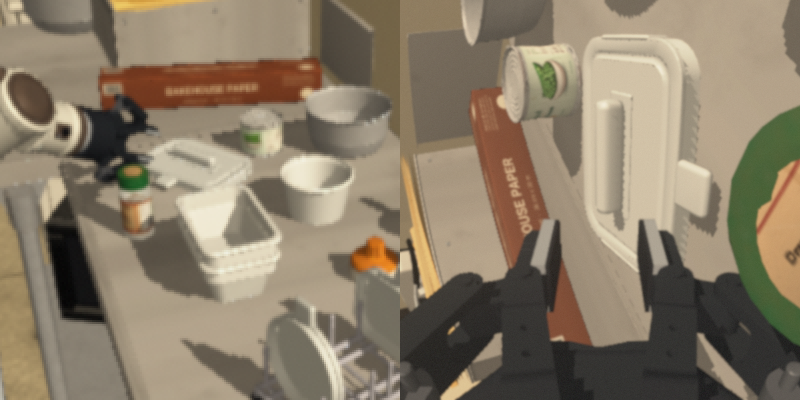

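```bash
cat > plan3.py <<'E'
from plan import *
C,az=(.5,.305),.6
o=st(); q=o['joint_positions']
for P,b in(([.43,.255,.15],58),([.44,.26,.2],50),([.46,.27,.23],40),([.48,.28,.26],20),([.5,.28,.28],0)):
    T=pose_dir(az,np.radians(b),-1); P=np.array(P); q2,e=ik(P,T,1,q); print(b,np.round(P,3),np.round(q2,2).tolist(),round(e,4),'dq',round(np.abs(q2-q).max(),2)); q=q2
    units(P,T,o)
E
python3 plan3.py
```

```text
t 16.2 q [-0.07, -0.2148, 2.6872, 1.9724, 0.6259, 0.7132] p [0.4217, 0.2498, 0.0928] rv [-1.6407, -0.069, 0.8675] F [0.2, 0.4, 0.5] op 0.401
58 [0.43  0.255 0.15 ] [-0.03, -0.49, 2.66, 1.47, 0.52, 1.32] 0.0 dq 0.6
offset [-0.39, -1.09, -0.01] rot [0.02, -0.01, 0.3]
50 [0.44 0.26 0.2 ] [0.05, -0.56, 2.51, 0.84, 0.57, 2.01] 0.0 dq 0.69
offset [-0.69, -2.07, -0.04] rot [0.02, -0.01, 1.3]
40 [0.46 0.27 0.23] [0.14, -0.43, 2.29, 0.47, 0.69, 2.41] 0.0 dq 0.4
offset [-0.61, -2.81, -0.11] rot [0.02, -0.01, 2.55]
20 [0.48 0.28 0.26] [0.25, -0.16, 1.92, 0.14, 1.06, 2.74] 0.0 dq 0.37
offset [-0.52, -3.55, -0.17] rot [0.01, -0.01, 5.05]
0 [0.5  0.28 0.28] [0.3, 0.13, 1.55, 0.0, 1.46, 2.84] 0.0 dq 0.4
offset [-0.43, -4.06, -0.4] rot [0.01, -0.02, 7.55]
```

Request:
drive_tool(moves=[{"jaw":40,"offset":[-0.2,-0.5,0],"rot":[0,0,0.1]},{"jaw":40,"offset":[-0.39,-1.09,0],"rot":[0,0,0.3]},{"jaw":40,"offset":[-0.5,-1.4,-0.02],"rot":[0,0,0.6]},{"jaw":40,"offset":[-0.6,-1.75,-0.03],"rot":[0,0,0.95]},{"jaw":40,"offset":[-0.69,-2.07,-0.04],"rot":[0,0,1.3]},{"jaw":40,"offset":[-0.65,-2.45,-0.08],"rot":[0,0,1.9]},{"jaw":40,"offset":[-0.61,-2.81,-0.11],"rot":[0,0,2.6]},{"jaw":40,"offset":[-0.58,-3.1,-0.13],"rot":[0,0,3.5]},{"jaw":40,"offset":[-0.55,-3.35,-0.15],"rot":[0,0,4.4]},{"jaw":40,"offset":[-0.52,-3.6,-0.18],"rot":[0,0,5.4]},{"jaw":40,"offset":[-0.48,-3.85,-0.3],"rot":[0,0,6.5]},{"jaw":40,"offset":[-0.43,-4.06,-0.4],"rot":[0,0,7.55]}])

```text
time: 17.4
ee_pos: [0.5007, 0.2808, 0.2811]
ee_rot: [-1.646, 0.829, 1.612]
force: [0.8, -0.1, 0.5]
opening: 0.468
```

Request:
drive_tool(moves=[{"jaw":40,"offset":[0,0,0],"rot":[0,0,0]},{"jaw":40,"offset":[0,0,0],"rot":[0,0,0]}])

```text
time: 17.6
ee_pos: [0.5008, 0.2817, 0.2794]
ee_rot: [-1.644, 0.828, 1.615]
force: [0.4, -1.0, -0.5]
opening: 0.467
```

```bash
python3 plan3.py | tail -1
python3 - <<'E'
from h import *
import pickle
o=st()
im=capture('wrist'); cv2.imwrite('pics/w13.png',im)
r={}
for th in('long_lid_tab','long_lid_grip'):
    r[th]=spot_point('wrist',th); print(th,[(x['pixel'],round(x['confidence'],2)) for x in r[th]][:4])
m=masks_of('wrist','long_lid'); print([(x['bbox'],x['confidence']) for x in m])
pickle.dump((o,m,r),open('w13.pkl','wb'))
E
```

```text
offset [-0.01, 0.03, -0.02] rot [0.03, 0.0, 0.24]
t 17.6 q [0.2967, 0.1083, 1.5791, 0.0104, 1.4216, 2.8332] p [0.5008, 0.2817, 0.2794] rv [-1.6444, 0.828, 1.6151] F [0.4, -1.0, -0.5] op 0.467
long_lid_tab [([373.5, 211.4], 0.74)]
long_lid_grip [([308.4, 217.8], 0.94)]
[([253.3, 133.3, 136.0, 150.6], 0.87)]
```

View pics/w13.png

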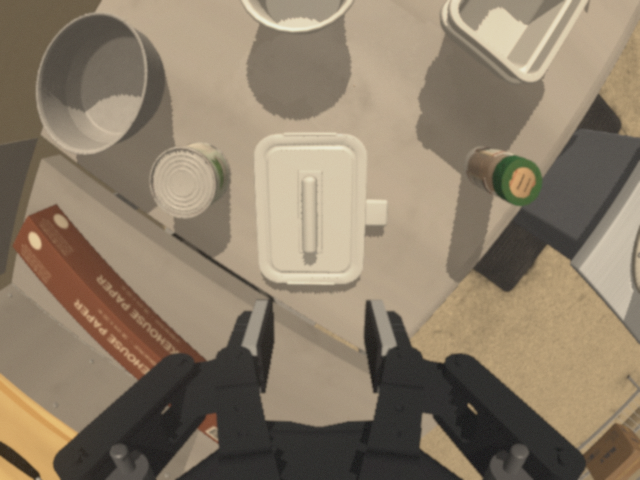

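```bash
cat > lidfit.py <<'E'
from h import *
BODY=np.vstack([rpoly(.172,.122,.016-.013,.02),rpoly(.172,.122,-.008,.02)])
TAB=np.array([[-.015,.05,.003],[.015,.05,.003],[.015,.086,.003],[-.015,.086,.003]])
def lidfit(mask,o,x0,z):
    m=cv2.resize(mask.astype(np.uint8),(1280,960),interpolation=cv2.INTER_NEAREST)
    def f(v):
        i=whull(xf(BODY,v[0],v[1],z,v[2]),o)|whull(xf(TAB,v[0],v[1],z,v[2]),o); return -float((i&m).sum())/float((i|m).sum())
    x=np.array(x0)
    for k in(1,.5):
        s=np.array([[0,0,0],[.01,0,0],[0,.01,0],[0,0,.1]])*k
        r=minimize(f,x,method='Nelder-Mead',options=dict(initial_simplex=x+s,xatol=1e-4,fatol=1e-5)); x=r.x
    return x,-r.fun
def ldraw(im,v,z,o,s,off):
    for P,c in((rpoly(.172,.122,.003,.02),(0,0,255)),(TAB,(0,0,255)),(np.array(box(.086,.016,.023))[[0,1,3,2]],(255,0,0))):
        draw(im,(wproj(xf(P,v[0],v[1],z,v[2]),o)-off)*s+s/2-.5,c)
if __name__=='__main__':
    import pickle
    o,m,r=pickle.load(open('w13.pkl','rb'))
    v,q=lidfit(m[0]['mask'],o,[.5,.3,.6+np.pi/2+0],.013) if 0 else lidfit(m[0]['mask'],o,[.5,.3,.6+np.pi/2],.013)
    print(v,q, 'grip',watz(r['long_lid_grip'][0]['pixel'],.029,o),'bar',watz([309.5,215],.036,o))
    im=cv2.imread('pics/w13.png')[110:310,230:410].repeat(3,0).repeat(3,1)
    ldraw(im,v,.013,o,3,np.array([230,110])); cv2.imwrite('pics/w13b.png',im)
E
python3 lidfit.py
```

```text
[0.50342455 0.30887011 2.18063688] 0.974570761547327 grip [0.50293514 0.31187627 0.029     ] bar [0.50446825 0.30682642 0.036     ]
```

View pics/w13b.png

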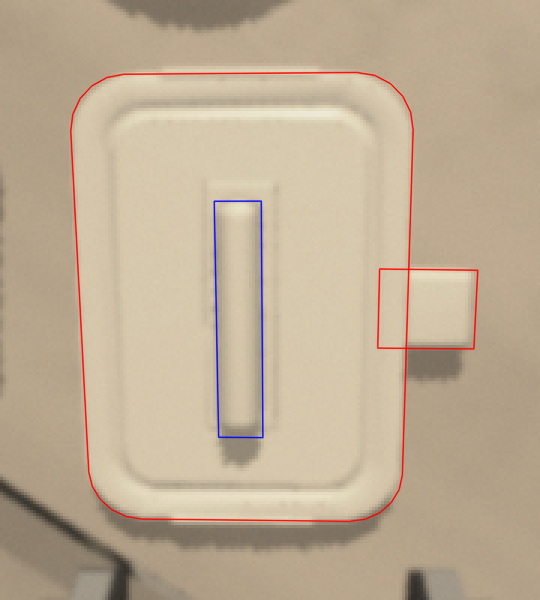

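```bash
python3 -c "
from h import *
st();units([.5034,.3089,.032],down(-2.532))"
```

```text
t 17.8 q [0.296, 0.101, 1.5836, 0.0094, 1.4218, 2.834] p [0.4994, 0.2805, 0.2811] rv [-1.6454, 0.8278, 1.6115] F [0.4, -0.2, -0.1] op 0.469
offset [4.99, -0.21, 0.43] rot [-0.05, -0.01, 0.26]
```

Request:
drive_tool(moves=[{"jaw":40,"offset":[1.0,-0.21,0.43],"rot":[-0.05,0,0.26]},{"jaw":40,"offset":[2.0,-0.21,0.43],"rot":[-0.05,0,0.26]},{"jaw":40,"offset":[3.0,-0.21,0.43],"rot":[-0.05,0,0.26]},{"jaw":40,"offset":[4.0,-0.21,0.43],"rot":[-0.05,0,0.26]},{"jaw":40,"offset":[4.6,-0.21,0.43],"rot":[-0.05,0,0.26]},{"jaw":40,"offset":[4.99,-0.21,0.43],"rot":[-0.05,0,0.26]},{"jaw":40,"offset":[4.99,-0.21,0.43],"rot":[-0.05,0,0.26]},{"jaw":4,"offset":[4.99,-0.21,0.43],"rot":[-0.05,0,0.26]},{"jaw":4,"offset":[4.99,-0.21,0.43],"rot":[-0.05,0,0.26]},{"jaw":4,"offset":[4.99,-0.21,0.43],"rot":[-0.05,0,0.26]},{"jaw":4,"offset":[4.99,-0.21,0.43],"rot":[-0.05,0,0.26]},{"jaw":4,"offset":[4.99,-0.21,0.43],"rot":[-0.05,0,0.26]}], newtons=60)

```text
time: 19.0
ee_pos: [0.505, 0.3095, 0.0347]
ee_rot: [-1.646, 0.855, 1.638]
force: [-1.3, -1.4, 7.9]
opening: 0.164
```

Run:
```python
from h import *
o=st(); cv2.imwrite('pics/w14.png',capture('wrist'))
```

```text
t 19.0 q [0.3469, 0.4433, 1.6902, -0.0022, 1.0042, 2.8803] p [0.505, 0.3095, 0.0347] rv [-1.6455, 0.8548, 1.6381] F [-1.3, -1.4, 7.9] op 0.164
```

View pics/w14.png

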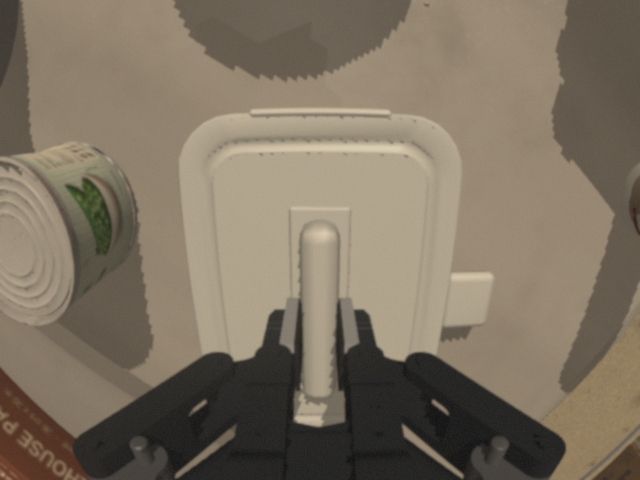

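Run:
```python
from lidfit import *
import pickle
o5,m5=pickle.load(open('w5.pkl','rb'))
N=np.vstack([TUBR+[0,0,.026],TUBR])
for x in m5[:2]:
    print('w5',wfit(N,x['mask'],o5,[.471,-.004,1.593]),wfit(TUBR,x['mask'],o5,[.471,-.004,1.593],.026))
im=capture('top'); cv2.imwrite('pics/t15.png',im[190:330,240:380].repeat(4,0).repeat(4,1))
m=masks_of('top','tub_a'); print([(x['bbox'],x['confidence']) for x in m])
for x in m[:3]:
    f=lambda v:-iou('top',x['mask'],xf(N,v[0],v[1],0,v[2]))
    s=np.array([[0,0,0],[.01,0,0],[0,.01,0],[0,0,.1]]); r=minimize(f,[.471,-.004,1.593],method='Nelder-Mead',options=dict(initial_simplex=np.array([.471,-.004,1.593])+s,xatol=1e-4,fatol=1e-5)); print('top',r.x,r.fun)
o=st(); capture('wrist'); mm=masks_of('wrist','long_lid'); print([(x['bbox'],x['confidence']) for x in mm])
pickle.dump((o,mm),open('w14.pkl','wb'))
im=cv2.imread('pics/w5.png')[230:430,280:460].repeat(3,0).repeat(3,1)
for v,c in(([.471,-.004,1.593],(0,0,255)),):
  for z in(.096,.07): draw(im,(wproj(xf(rpoly(.16,.11,z),v[0],v[1],0,v[2]),o5)-[280,230])*3+1,c)
  draw(im,(wproj(xf(rpoly(.144,.094,.096,.01),v[0],v[1],0,v[2]),o5)-[280,230])*3+1,(0,160,0))
cv2.imwrite('pics/w5b.png',im)
```

```text
w5 (array([ 0.47075446, -0.00457243,  1.5852826 ]), np.float64(0.06479754439043017)) (array([0.47081753, 0.00604596, 1.58734748]), np.float64(0.06681001847421182))
w5 (array([ 0.47282951, -0.01318682,  1.58496536]), np.float64(0.6483764281419122)) (array([ 0.47204167, -0.00524877,  1.58567592]), np.float64(0.6787345228567393))
[([274.3, 245.0, 66.3, 50.5], 0.81)]
top [ 0.47310837 -0.00580763  1.58930662] -0.9648353282283845
t 19.15 q [0.3469, 0.4434, 1.6902, -0.0023, 1.0043, 2.8803] p [0.505, 0.3095, 0.0347] rv [-1.6455, 0.8548, 1.6382] F [-2.4, -1.2, 7.7] op 0.169
[([176.0, 107.2, 317.5, 316.4], 0.73)]
```

View pics/w5b.png

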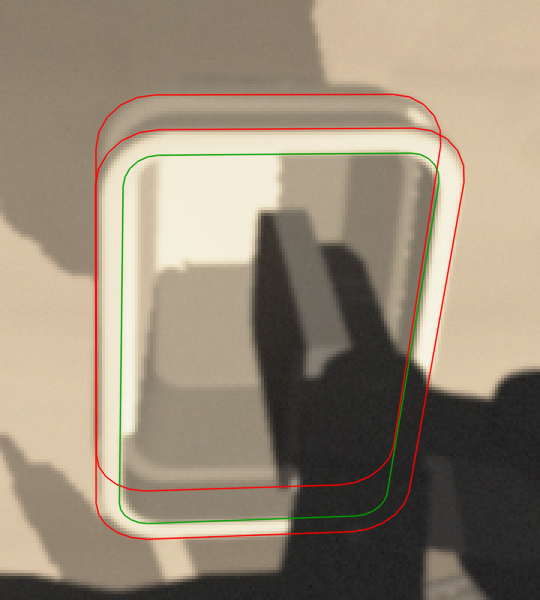

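View pics/t15.png

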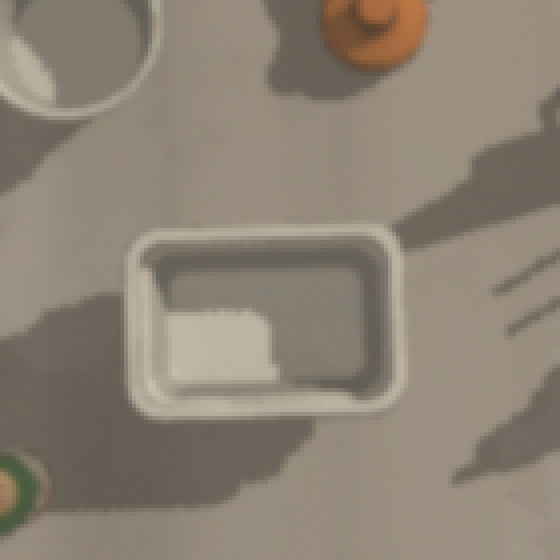

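Run:
```python
from lidfit import *
o=observe(); im=cv2.imread('pics/w14.png')[90:390,150:510].repeat(2,0).repeat(2,1)
T=R.from_rotvec(o['ee_rot']).as_matrix(); yaw=np.arctan2(T[1,1],T[0,1])-np.pi/2; print(yaw+2*np.pi, T[:,0])
ldraw(im,[o['ee_pos'][0],o['ee_pos'][1],yaw],.013,o,2,np.array([150,90])); 
draw(im,(wproj(xf(rpoly(.172,.122,0,.02),o['ee_pos'][0],o['ee_pos'][1],.013,yaw),o)-[150,90])*2,(0,160,0))
cv2.imwrite('pics/w14b.png',im)
```

```text
2.1801607680434296 [ 4.27429774e-03 -4.76274059e-04 -9.99990752e-01]
```

View pics/w14b.png

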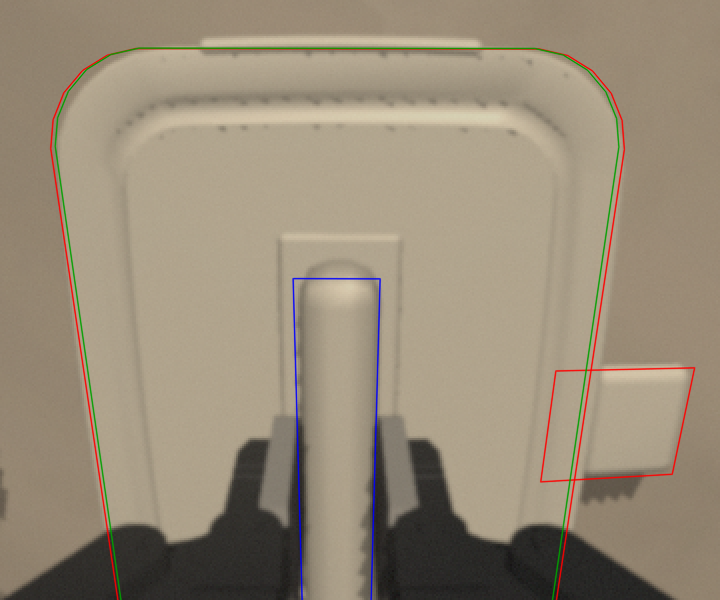

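```bash
python3 -c "
from h import *
st();units([.505,.3095,.2],down(-2.532));units([.4713,-.0035,.2],down(-3.124))"
```

```text
t 19.25 q [0.3469, 0.4434, 1.6902, -0.0023, 1.0042, 2.8803] p [0.505, 0.3094, 0.0347] rv [-1.6455, 0.8548, 1.6381] F [-2.2, -0.9, 7.2] op 0.169
offset [-3.31, -0.01, -0.01] rot [-0.0, -0.02, 0.02]
offset [-3.3, 4.12, -4.76] rot [4.24, -0.01, 0.03]
```

Request:
drive_tool(moves=[{"jaw":4,"offset":[-0.6,0,0],"rot":[0,0,0]},{"jaw":4,"offset":[-1.5,0,0],"rot":[0,0,0]},{"jaw":4,"offset":[-2.4,0,0],"rot":[0,0,0]},{"jaw":4,"offset":[-3.1,0.3,-0.35],"rot":[0.3,0,0]},{"jaw":4,"offset":[-3.3,0.9,-1.0],"rot":[0.9,0,0]},{"jaw":4,"offset":[-3.3,1.5,-1.7],"rot":[1.5,0,0]},{"jaw":4,"offset":[-3.3,2.1,-2.4],"rot":[2.1,0,0]},{"jaw":4,"offset":[-3.3,2.7,-3.1],"rot":[2.8,0,0]},{"jaw":4,"offset":[-3.3,3.3,-3.8],"rot":[3.5,0,0]},{"jaw":4,"offset":[-3.3,3.8,-4.4],"rot":[4.0,0,0]},{"jaw":4,"offset":[-3.3,4.12,-4.76],"rot":[4.24,0,0]},{"jaw":4,"offset":[-3.3,4.12,-4.76],"rot":[4.24,0,0]}], newtons=60)

```text
time: 20.45
ee_pos: [0.4716, -0.0062, 0.2006]
ee_rot: [-1.223, 1.2, 1.213]
force: [0.8, 0.3, -2.0]
opening: 0.167
```

Request:
drive_tool(moves=[{"jaw":4,"offset":[0,0,0],"rot":[0,0,0]},{"jaw":4,"offset":[0,0,0],"rot":[0,0,0]},{"jaw":4,"offset":[0,0,0],"rot":[0,0,0]}])

```text
time: 20.75
ee_pos: [0.4717, -0.0052, 0.2007]
ee_rot: [-1.224, 1.199, 1.214]
force: [-0.2, -0.5, -1.0]
opening: 0.168
```

Run:
```python
from h import *
o=st();units([.4713,-.0035,.145],down(-3.124))
cv2.imwrite('pics/w16.png',capture('wrist'))
cv2.imwrite('pics/s16.png',capture('side')[130:330,180:420].repeat(3,0).repeat(3,1))
```

```text
t 20.75 q [-0.2682, -0.0834, 1.9299, 0.0002, 1.2885, 2.8589] p [0.4717, -0.0052, 0.2007] rv [-1.224, 1.1989, 1.2145] F [-0.2, -0.5, -1.0] op 0.168
offset [1.11, 0.02, 0.04] rot [-0.02, -0.01, 0.04]
```

View pics/w16.png

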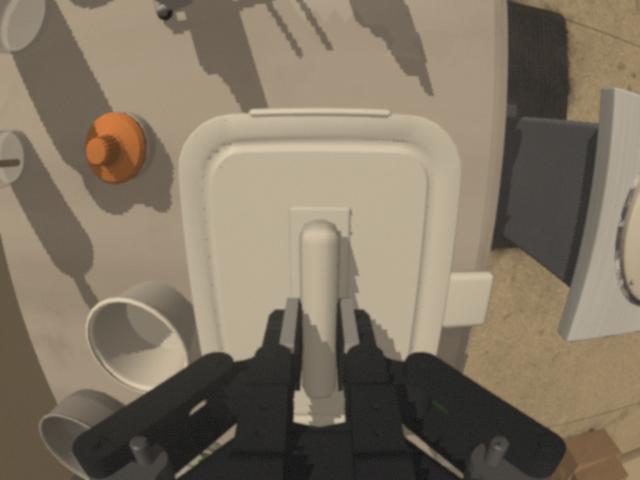

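View pics/s16.png

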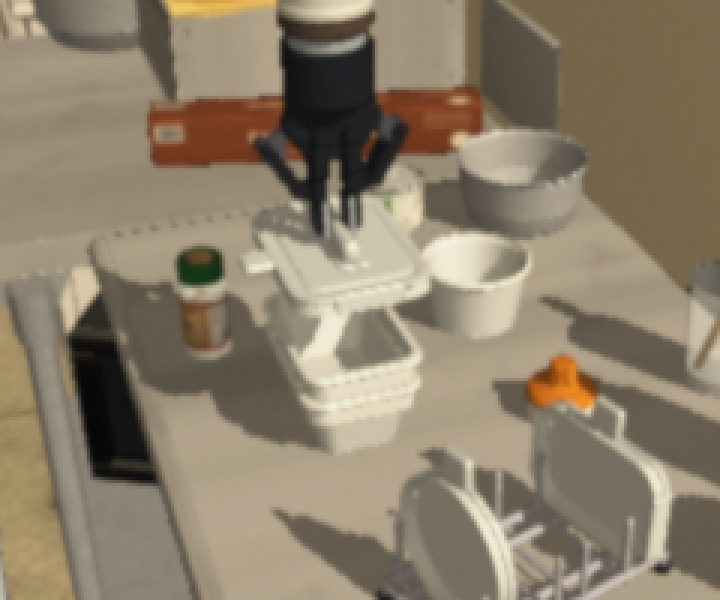

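Request:
drive_tool(moves=[{"jaw":4,"offset":[0.5,0.02,0.04],"rot":[0,0,0]},{"jaw":4,"offset":[1.0,0.01,0.04],"rot":[0,0,0]},{"jaw":4,"offset":[1.2,0.01,0.04],"rot":[0,0,0]},{"jaw":4,"offset":[1.3,0.01,0.04],"rot":[0,0,0]},{"jaw":4,"offset":[1.4,0.01,0.04],"rot":[0,0,0]},{"jaw":4,"offset":[1.45,0.01,0.04],"rot":[0,0,0]},{"jaw":4,"offset":[1.45,0.01,0.04],"rot":[0,0,0]}])

```text
time: 21.55
ee_pos: [0.4721, -0.0035, 0.1287]
ee_rot: [-1.224, 1.198, 1.214]
force: [0.2, 1.1, -0.1]
opening: 0.165
```

Run:
```python
from h import *
o=st()
cv2.imwrite('pics/s17.png',capture('side')[180:330,230:370].repeat(5,0).repeat(4,1)[:600])
```

```text
t 21.55 q [-0.2643, 0.0078, 1.9947, 0.0004, 1.1316, 2.8627] p [0.4721, -0.0035, 0.1287] rv [-1.2243, 1.1982, 1.2137] F [0.2, 1.1, -0.1] op 0.165
```

View pics/s17.png

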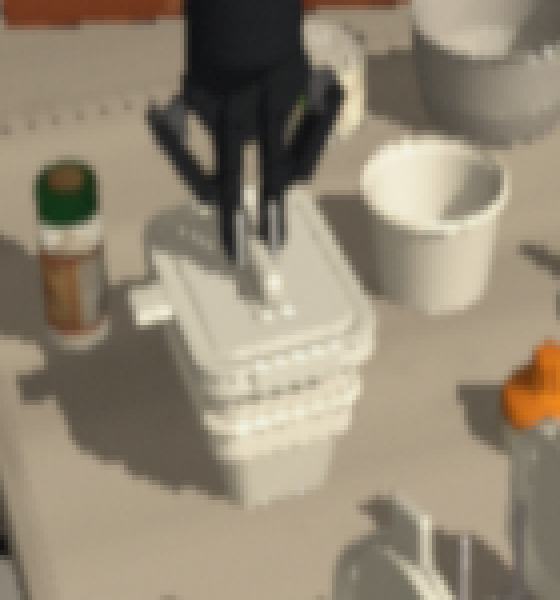

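Request:
drive_tool(moves=[{"jaw":4,"offset":[0.05,0,0],"rot":[0,0,0]},{"jaw":4,"offset":[0.1,0,0],"rot":[0,0,0]},{"jaw":4,"offset":[0.13,0,0],"rot":[0,0,0]},{"jaw":4,"offset":[0.13,0,0],"rot":[0,0,0]}])

```text
time: 22.0
ee_pos: [0.4722, -0.0033, 0.1222]
ee_rot: [-1.224, 1.198, 1.213]
force: [0.4, 1.0, -1.9]
opening: 0.167
```

Request:
drive_tool(moves=[{"jaw":4,"offset":[0.04,0,0],"rot":[0,0,0]},{"jaw":4,"offset":[0.08,0,0],"rot":[0,0,0]},{"jaw":4,"offset":[0.08,0,0],"rot":[0,0,0]}])

```text
time: 22.3
ee_pos: [0.4718, -0.0035, 0.1178]
ee_rot: [-1.224, 1.199, 1.214]
force: [0.3, 0.4, -2.2]
opening: 0.164
```

Run:
```python
from h import *
o=st()
cv2.imwrite('pics/s18.png',np.hstack([capture('side')[200:310,260:340].repeat(5,0).repeat(5,1),cv2.resize(capture('wrist'),(400,550))]))
```

```text
t 22.3 q [-0.2643, 0.0245, 2.0024, 0.0001, 1.1083, 2.8629] p [0.4718, -0.0035, 0.1178] rv [-1.224, 1.199, 1.2144] F [0.3, 0.4, -2.2] op 0.164
```

View pics/s18.png

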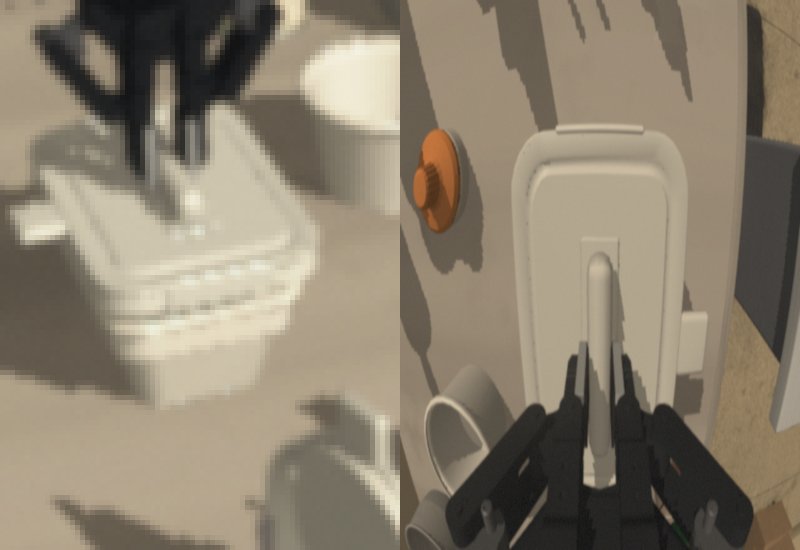

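Request:
drive_tool(moves=[{"jaw":4,"offset":[0.04,0,0],"rot":[0,0,0]},{"jaw":4,"offset":[0.07,0,0],"rot":[0,0,0]},{"jaw":4,"offset":[0.07,0,0],"rot":[0,0,0]}])

```text
time: 22.7
ee_pos: [0.4727, -0.0035, 0.1176]
ee_rot: [-1.225, 1.198, 1.214]
force: [-10.5, 2.9, 24.8]
opening: 0.166
```

Request:
drive_tool(moves=[{"jaw":4,"offset":[-0.02,0,0],"rot":[0,0,0]},{"jaw":15,"offset":[-0.02,0,0],"rot":[0,0,0]},{"jaw":30,"offset":[-0.02,0,0],"rot":[0,0,0]},{"jaw":40,"offset":[-0.02,0,0],"rot":[0,0,0]},{"jaw":40,"offset":[-0.02,0,0],"rot":[0,0,0]},{"jaw":40,"offset":[-0.8,0,0],"rot":[0,0,0]},{"jaw":40,"offset":[-1.7,0,0],"rot":[0,0,0]},{"jaw":40,"offset":[-2.6,0,-0.5],"rot":[0,0,0]},{"jaw":40,"offset":[-3.0,0,-1.2],"rot":[0,0,0]},{"jaw":40,"offset":[-3.0,0,-1.2],"rot":[0,0,0]},{"jaw":40,"offset":[-3.0,0,-1.2],"rot":[0,0,0]}])

```text
time: 23.8
ee_pos: [0.4726, -0.0636, 0.2678]
ee_rot: [-1.224, 1.199, 1.213]
force: [0.0, -0.8, -0.5]
opening: 0.469
```

Run:
```python
from lidfit import *
import pickle
o=st(); im=capture('wrist'); s=capture('side')
m=masks_of('wrist','long_lid'); print([(x['bbox'],x['confidence']) for x in m])
pickle.dump((o,m),open('w19.pkl','wb'))
for z in(.096,.106):
    v,q=lidfit(m[0]['mask'],o,[.4715,-.0035,1.588],z); print(z,v,q)
cv2.imwrite('pics/w19.png',im); cv2.imwrite('pics/s19.png',s); cv2.imwrite('pics/s19z.png',s[210:310,250:350].repeat(6,0).repeat(6,1))
```

```text
t 23.8 q [-0.3887, -0.1256, 1.8341, 0.0013, 1.4258, 2.7394] p [0.4726, -0.0636, 0.2678] rv [-1.2236, 1.1987, 1.2128] F [0.0, -0.8, -0.5] op 0.469
[([245.3, 184.0, 169.8, 177.8], 0.66)]
0.096 [ 0.47151696 -0.00390555  1.5805634 ] 0.8976055742807961
0.106 [ 0.47062173 -0.00767366  1.60031776] 0.8657048922910839
```

View pics/s19z.png

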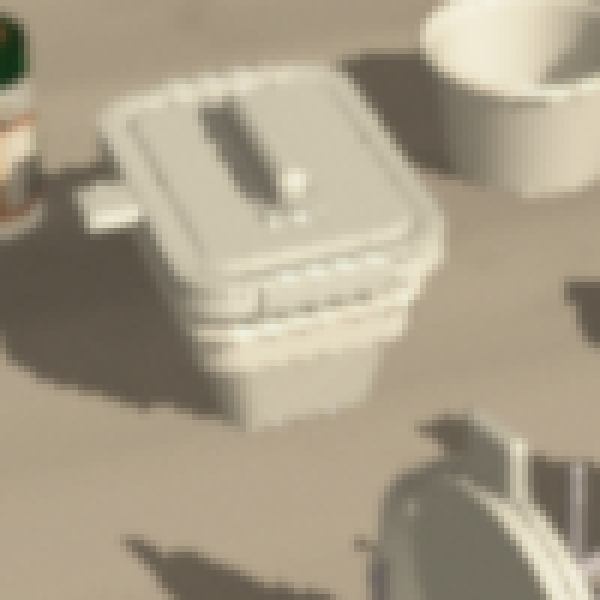

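View pics/w19.png

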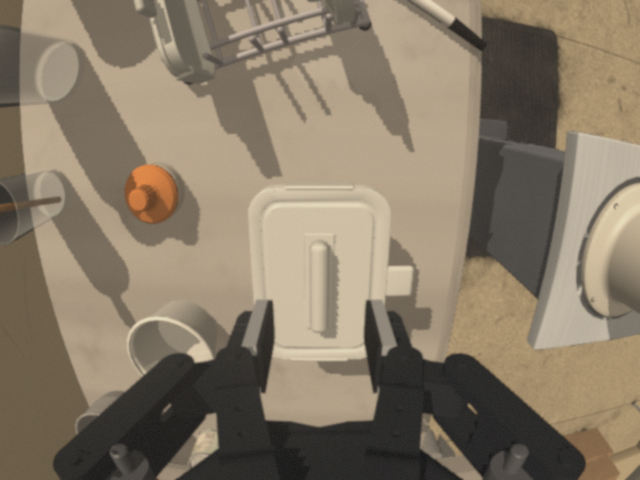

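```bash
python3 -c "
from h import *
units([.4717,-.034,.15],down(-3.124));units([.4717,-.034,.133],down(-3.124))"
```

```text
offset [2.32, 0.0, 0.56] rot [-0.01, -0.0, 0.03]
offset [2.66, 0.0, 0.56] rot [-0.01, -0.0, 0.03]
```

Request:
drive_tool(moves=[{"jaw":0,"offset":[0,0,0.56],"rot":[0,0,0]},{"jaw":0,"offset":[0.4,0,0.56],"rot":[0,0,0]},{"jaw":0,"offset":[1.2,0,0.56],"rot":[0,0,0]},{"jaw":0,"offset":[1.9,0,0.56],"rot":[0,0,0]},{"jaw":0,"offset":[2.3,0,0.56],"rot":[0,0,0]},{"jaw":0,"offset":[2.45,0,0.56],"rot":[0,0,0]},{"jaw":0,"offset":[2.55,0,0.56],"rot":[0,0,0]},{"jaw":0,"offset":[2.62,0,0.56],"rot":[0,0,0]},{"jaw":0,"offset":[2.66,0,0.56],"rot":[0,0,0]},{"jaw":0,"offset":[2.66,0,0.56],"rot":[0,0,0]}])

```text
time: 24.95
ee_pos: [0.4724, -0.0344, 0.1337]
ee_rot: [-1.224, 1.198, 1.216]
force: [0.3, -0.4, 0.3]
opening: 0.001
```

Request:
drive_tool(moves=[{"jaw":0,"offset":[0.03,0,0],"rot":[0,0,0]},{"jaw":0,"offset":[0.06,0,0],"rot":[0,0,0]},{"jaw":0,"offset":[0.08,0,0],"rot":[0,0,0]},{"jaw":0,"offset":[0.08,0,0],"rot":[0,0,0]}])

```text
time: 25.35
ee_pos: [0.4726, -0.0344, 0.1301]
ee_rot: [-1.224, 1.198, 1.216]
force: [-1.2, 0.3, 4.1]
opening: 0.001
```

Request:
drive_tool(moves=[{"jaw":0,"offset":[0.06,0,0],"rot":[0,0,0]},{"jaw":0,"offset":[0.06,0,0],"rot":[0,0,0]},{"jaw":0,"offset":[-0.3,0,0],"rot":[0,0,0]},{"jaw":0,"offset":[-0.4,0,0.7],"rot":[0,0,0]},{"jaw":0,"offset":[-0.3,0,1.2],"rot":[0,0,0]},{"jaw":0,"offset":[-0.15,0,1.2],"rot":[0,0,0]},{"jaw":0,"offset":[-0.05,0,1.2],"rot":[0,0,0]},{"jaw":0,"offset":[-0.05,0,1.2],"rot":[0,0,0]}])

```text
time: 26.15
ee_pos: [0.4709, 0.0251, 0.1313]
ee_rot: [-1.223, 1.2, 1.218]
force: [-0.7, 0.1, 0.2]
opening: -0.002
```

Request:
drive_tool(moves=[{"jaw":0,"offset":[0.03,0,0],"rot":[0,0,0]},{"jaw":0,"offset":[0.07,0,0],"rot":[0,0,0]},{"jaw":0,"offset":[0.11,0,0],"rot":[0,0,0]},{"jaw":0,"offset":[0.11,0,0],"rot":[0,0,0]}])

```text
time: 26.55
ee_pos: [0.4732, 0.0244, 0.1304]
ee_rot: [-1.224, 1.197, 1.214]
force: [-8.9, 3.0, 26.6]
opening: -0.002
```

Request:
drive_tool(moves=[{"jaw":0,"offset":[-0.5,0,0],"rot":[0,0,0]},{"jaw":0,"offset":[-1.4,0,0],"rot":[0,0,0]},{"jaw":0,"offset":[-2.3,0,0],"rot":[0,0,0]},{"jaw":0,"offset":[-3.0,0,0.8],"rot":[0,0,0]},{"jaw":0,"offset":[-3.0,0,1.7],"rot":[0,0,0]},{"jaw":0,"offset":[-3.0,0,2.6],"rot":[0,0,0]},{"jaw":0,"offset":[-3.0,0,3.5],"rot":[0,0,0]},{"jaw":0,"offset":[-3.0,0,4.4],"rot":[0,0,0]},{"jaw":0,"offset":[-3.0,0,5.0],"rot":[0,0,0]},{"jaw":0,"offset":[-3.0,0,5.0],"rot":[0,0,0]},{"jaw":0,"offset":[-3.0,0,5.0],"rot":[0,0,0]}])

```text
time: 27.65
ee_pos: [0.4604, 0.1044, 0.2735]
ee_rot: [-1.237, 1.128, 1.277]
force: [-1.2, -0.4, -0.4]
opening: -0.003
```

Run:
```python
from lidfit import *
o=st(); s=capture('side'); t=capture('top')
N=np.vstack([TUBR+[0,0,.026],TUBR])
m=masks_of('top','long_lid'); print([(x['bbox'],x['confidence']) for x in m])
v=[.4717,-.0035,1.588]
z=6
a=s[205:305,250:350].repeat(z,0).repeat(z,1)
def d(im,n,P,off,c): draw(im,(proj(n,P)-off)*z+z/2-.5,c)
for P,zz,c in((rpoly(.172,.122,.003,.02),.096,(0,0,255)),(rpoly(.172,.122,-.013,.02),.096,(0,160,0)),(rpoly(.16,.11,.07),0,(255,0,0)),(rpoly(.12,.07,0,.01),0,(255,0,255))): d(a,'side',xf(P,v[0],v[1],zz,v[2]),np.array([250,205]),c)
cv2.imwrite('pics/s20.png',a); cv2.imwrite('pics/t20.png',t); cv2.imwrite('pics/sfull20.png',s)
```

```text
t 27.65 q [-0.0645, -0.1535, 1.8484, 0.0479, 1.4385, 2.9944] p [0.4604, 0.1044, 0.2735] rv [-1.2367, 1.1281, 1.2769] F [-1.2, -0.4, -0.4] op -0.003
[([273.3, 240.7, 73.1, 67.6], 0.76)]
```

View pics/s20.png

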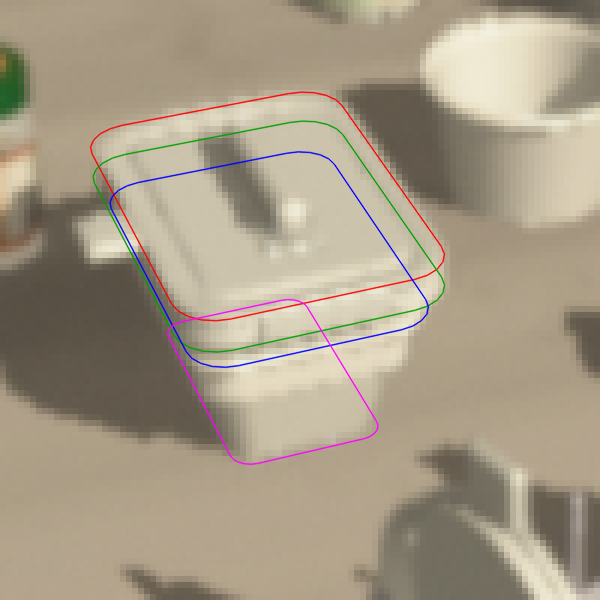

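View pics/t20.png

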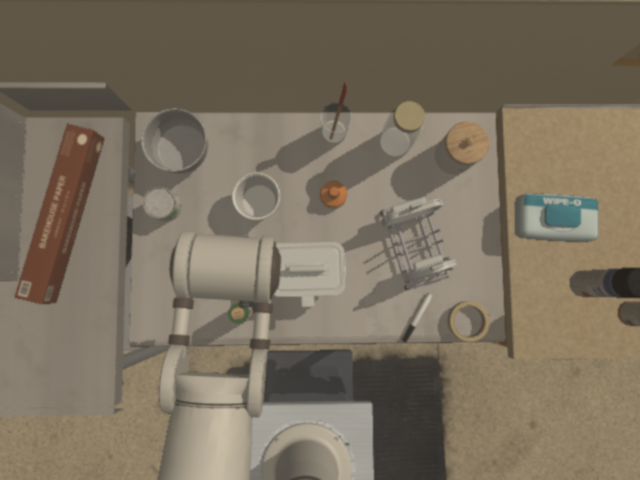

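```bash
python3 -c "
from rig import *
print(sign_off())"
```

```text
the job is handed in; nothing more can be done
None
```

I nested the left rectangular tub inside the middle one and closed the upper tub with the long lid. The job was handed in at about 28 s, and `sign_off()` reports no verdict.

**How:** I pinched the left tub at its rim and lowered it into the middle one. The long lid came out of the rack by its tab and was laid flat on the free left side of the table. I then took it by its bar, set it on the stack and pressed it down.

**Seating:** The lid met a hard stop at the height predicted for home, within about 1 mm, with about 25 N on it. I then pressed the closed fingers on each end of the bar. Both ends stopped at a tool height of about 0.130 m, which is the home height. A lid still sitting on its catches would have stopped 10 mm higher.

**Position:** A wrist-camera fit puts the lid about 1 mm from my best estimate of the upper tub's centre. Its quality was moderate, with overlap 0.90, because the fingers hid part of the lid.

**Checks that disagreed:**
- **Snap not felt:** I never saw the roughly 8 N snap in the force readings, which come only at the end of each call. The stop heights are the evidence that it snapped.
- **Side view:** The side-camera overlay is off by about 2–3 mm, with lid and tubs shifted together. I put that down to calibration error.

**Everything else:** In the last pictures the round tub, the other two lids, the timer, the jar and the tin look to be where they started, judged by eye. The arm was clear of everything.

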